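# Open the drop-front cupboard and put two cases away by height

### The job

Open the small steel cupboard by its handle and lower its drop-down door gently until it lies level. Then put the two black cases away on the cupboard's floor, each under the inner shelf that suits its height: the tall case standing upright under the high shelf, the flat case under the low shelf, both lengthwise and fully inside so that the door could shut again. Leave the door down, and leave the thermometer, the bowl and the timer where they are.

Things in the scene. Friction and masses are not known exactly. Their poses are not given: they have to be found in the camera images.
- cupboard: Fixed steel cupboard on feet, 216 deep, 228 wide, 250 mm tall. Origin at worktop height; x points from the door into it, y to the left as one looks in, z up. Front plane (door's inner face when shut) x = -108, back wall x = 102, side walls y = +-108, inner floor z = 90, roof z = 240 to 250, overhanging the front plane by 14 mm. Inside, a low and a high bridge shelf stand side by side on the floor; sides vary.
- hinge_line (a point): Middle of the door's hinge line: in the cupboard's front plane at floor height (x = -108, y = 0, z = 90 mm in its frame; axes as the cupboard's).
- door (a joint): Door angle: 0 shut, 1.57 fully open, level and flush with the inner floor; its top comes out (cupboard's -x) and down. Panel 228 wide, 149 high, 14 mm thick, all of it in front of the hinge line when shut. A spring ball in the roof's overhang holds it shut (8 to 20 N at the handle, over by 0.15 rad); then a stiff hinge holds it at any angle and 1 to 6 N at its top moves it.
- door_handle (a point): Black pull bar on the door, 12 mm thick, 124 mm long along the cupboard's y between two posts; origin at the bar's middle, x towards the panel. Door shut: 126 mm above and 59 mm in front of the hinge line, 34 mm below the roof's top, with 39 mm free between bar and panel, open from above. It turns with the door.
- low_shelf: Low bridge shelf in the cupboard, fixed: steel plate 160 deep, 106 wide, 4 mm thick on two 3 mm side legs; the space under it is 60 high, 100 mm wide. Origin on the cupboard's floor under the plate's middle, axes as the cupboard's: front plane x = -95, plate's front edge -80, back wall +115 mm.
- high_shelf: High bridge shelf, beside the low one and of the same sizes and origin, but with 122 mm of free height under it.
- tall_case_center (a point): Centre of the tall case: stiff black case, standing, 42 mm thick (its x) by 130 mm long (its y) by 105 mm tall (its z), about 160 g; this point is 53 mm above its underside.
- flat_case_center (a point): Centre of the flat case: long black box, 52 mm wide (its x) by 170 mm long (its y) by 40 mm tall (its z), about 250 g; this point is 20 mm above its underside.
- thermometer: Bystander: cream hand thermometer, 165 x 52 x 22 mm, lying; origin under its middle.
- bowl: Bystander: dark blue bowl, 154 mm wide, 53 mm tall; origin under its middle.
- timer: Bystander: round red and white kitchen timer, 64 mm wide, 36 mm tall; origin under its middle.
Things that resemble listed ones, but are neither listed nor needed, are in the scene too. Leave any red, turquoise or yellow look-alike of the part that bears tall_case_center alone.

How it is judged:
By the outcome, as a careful person would: the job done as asked, in the order asked, and still so for the second after the job is handed in, with the robot touching nothing.
It also fails if it takes over 72 s, if anything falls off the work surface, if the arm or the gripper's body presses on something with over 40 N, if the wrist force passes 120 N, or if a joint passes its speed limit or range.

### The arm

A 6-joint arm with a two-finger parallel gripper is mounted at the origin on the work surface; the furniture and walls round the work are solid. World frame = base frame: x ahead of the robot, y to its left, z up, the work surface at z = 0. Lengths are in m, angles in rad, forces in N, time in s.
With the tool pointing down it reaches from about 0.3 to 0.875 m from the base axis. Payload 6.4 kg.
Tool frame: the origin (TCP) lies at the very end of the fingers, on their centre line; the grasp point (between the pads) lies 19 mm behind it; z points along the fingers, x is the direction in which the jaws open and shut, and the axes are right-handed (so a half turn about z gives the same grasp; the last joint's range is limited). The gripper opens to 85 mm and grips with 20 to 120 N. Pads are 22 mm wide; open, the fingers measure 114 mm over their backs; the gripper's body (76 mm by 85 mm) begins 54 mm behind the grasp point. The pads swing forward as they close: fully open they stand 13 mm farther back than shut.
Start: joints at [-1.341, 0.181, 1.607, -0, 1.354, -0.206], TCP at [0.243, -0.521, 0.231] pointing down, gripper open.
Joint ranges: [-2.99, 2.99], [-0.89, 2.07], [0.3, 2.58], [-1.14, 4.28], [0, 2.63], [-3.12, 3.12]. Speed limits (rad/s): [2.57, 2.57, 3.01, 3.14, 3.14, 3.14].

### API

Orientations are given as a unit quaternion [w, x, y, z].
In Python, from cell import ctrl gives the robot as it stands.
- The arm moves only by the tool step_arm, never from a script. Its arguments are lists of equal length, an entry for each row: "slide": the shift along the world's x, y, z in units of 0.03 m (1.0 is 0.03 m), a list of three; "delta_rot": the turn, a rotation vector about the world's x, y, z in units of 180 degrees (1.0 is 180 degrees), a list of three; "fingers": the closure, from 0 (fully open) to 1 (shut). A call has 1 to 20 rows; each row shifts and turns the commanded pose from where the row before left it; what a row does not reach is not made up. A row lasts 1/10 s, in which the tool goes at most 50 mm and 8.59 degrees, less where a joint would pass 70% of its speed; a pose out of reach is approached as far as the arm can. A call with a number of a shift or a turn outside -1 to 1 is refused whole. A call with a gripper value outside its range is refused whole. The fingers move at their own pace and stop on an object; the grip force is fixed at half the most. Time passes only in rows, so rows that do not move let the fingers close. It gives the time, the measured TCP pose, the force and the opening at its end, in the units of the state.
- ctrl.observe(): the state, without advancing time (a new reading comes with each control period).
- ctrl.get_image(name): name is "side" or "top" or "wrist"; returns (picture, depth): 384x512x3 uint8, red, green, blue; 384x512 float32, m along the optical axis (not along the pixel's ray), 0 where there is no reading.
- ctrl.camera_params(name): a dict with "K" (3x3 intrinsics, pixels), "extrinsics" (4x4, takes a point from camera to world coordinates). Camera axes: x right, y up, looking along -z (the intrinsics and any distortion apply to the point x, -y, -z); pixel columns grow to the right and rows downward; lengths in m; the calibration is good to about 2 mm. A picture is of the moment at which its call begins: read the wrist's pose just before it. camera_params takes no time and is no camera call; for the wrist camera it gives the pose at the moment of the call.
- ctrl.sign_off(): hands the job in, once; it reports no verdict.
The state is a dict: "t": time; "joints": joint angles; "qvel": joint speeds; "tau": joint torques, N m; "tcp_pos": TCP position; "tcp_rot": TCP orientation; "contact_force": force on the tool from outside, world axes, zero at the start; "wrist_torque": the same for the moment, N m; "opening": finger opening in m.
Only numpy, scipy, OpenCV 4.12 (cv2) and the standard library are available. Lean on these libraries where they do the work, as an engineer would, in place of code of your own. Each camera call takes 0.05 s, during which the arm holds its last target.

## Working session

There is one attempt and no reset: what is moved stays moved. The work goes in short steps, Python scripts to look and compute and a tool call to move; the robot and the scene stay as the last step left them, time stands still between calls to the robot, and variables do not carry over. Pictures are saved under pics/ and viewed, and the job is handed in when it is done.

Besides the shell and the picture viewer there is one more tool, called after "Emit:" by a JSON object that holds its "method" and its "body". step_arm: Moves the arm, as the interface text tells. Its arguments: {"type":"object","properties":{"slide":{"type":"array"},"delta_rot":{"type":"array"},"fingers":{"type":"array"}},"required":["slide","delta_rot","fingers"]}

```bash
mkdir -p pics; cat > h.py <<'E'
import numpy as np, cv2
from cell import ctrl
def grab(n,tag):
    P=ctrl.camera_params(n); im,d=ctrl.get_image(n)
    np.savez(f'pics/{tag}.npz',im=im,d=d,K=P['K'],T=P['extrinsics'])
    cv2.imwrite(f'pics/{tag}.png',im[:,:,::-1])
    return im,d,P
def load(tag):
    z=np.load(f'pics/{tag}.npz'); return z['im'],z['d'],z['K'],z['T']
def cloud(d,K,T):
    v,u=np.indices(d.shape); 
    x=(u-K[0,2])/K[0,0]*d; y=-(v-K[1,2])/K[1,1]*d
    p=np.stack([x,y,-d],-1)@T[:3,:3].T+T[:3,3]
    p[d<=0]=np.nan
    return p
def ray(u,v,K,T,z):
    r=T[:3,:3]@np.array([(u-K[0,2])/K[0,0],-(v-K[1,2])/K[1,1],-1]); o=T[:3,3]
    return o+r*(z-o[2])/r[2]
E
ls; python3 - <<'E'
from h import *
for n in ['side','top','wrist']:
    im,d,P=grab(n,n+'0'); print(n,P)
print(ctrl.observe())
E
```

```text
h.py
pics
side {'K': array([[390.05484771,   0.        , 252.97807033],
       [  0.        , 390.05484771, 189.64307739],
       [  0.        ,   0.        ,   1.        ]]), 'extrinsics': array([[ 0.9561911 ,  0.12601266, -0.26423359,  0.10734865],
       [-0.29234192,  0.36378844, -0.88441742, -1.44675399],
       [-0.01532267,  0.92291862,  0.38469006,  0.75144705],
       [ 0.        ,  0.        ,  0.        ,  1.        ]])}
top {'K': array([[409.38637084,   0.        , 248.78131317],
       [  0.        , 409.38637084, 199.44868918],
       [  0.        ,   0.        ,   1.        ]]), 'extrinsics': array([[ 0.4579765 ,  0.86991766, -0.18303223,  0.23822881],
       [-0.88894809,  0.44691258, -0.10020199, -0.16957873],
       [-0.00536807,  0.20859631,  0.9779871 ,  1.63361336],
       [ 0.        ,  0.        ,  0.        ,  1.        ]])}
wrist {'K': array([[275.71344796,   0.        , 258.52450953],
       [  0.        , 275.71344796, 192.27366201],
       [  0.        ,   0.        ,   1.        ]]), 'extrinsics': array([[ 0.4213175 ,  0.86968953,  0.25716081,  0.30969229
[... 162 characters left out ...]
        ,  1.        ]])}
{'t': 0.15, 'joints': array([-1.34133781e+00,  1.81403886e-01,  1.60776519e+00,  1.28750679e-05,
        1.35381767e+00, -2.06304165e-01]), 'qvel': array([ 0.00088207, -0.00246825, -0.00305861,  0.00018669, -0.00087408,
        0.00158283]), 'tau': array([ 9.86667874e-04, -4.45263541e+01, -3.51690030e+01, -2.26426691e-04,
        5.88409996e-03,  2.29253988e-05]), 'tcp_pos': array([ 0.24262749, -0.52083536,  0.23057862]), 'tcp_rot': array([-4.91641439e-04,  8.43237427e-01, -5.37540841e-01, -4.94164995e-04]), 'contact_force': array([-0.18365541,  0.62315127, -0.23023314]), 'wrist_torque': array([-0.00798064,  0.00607244, -0.03884825]), 'opening': 0.08518928100248539}
```

View pics/side0.png

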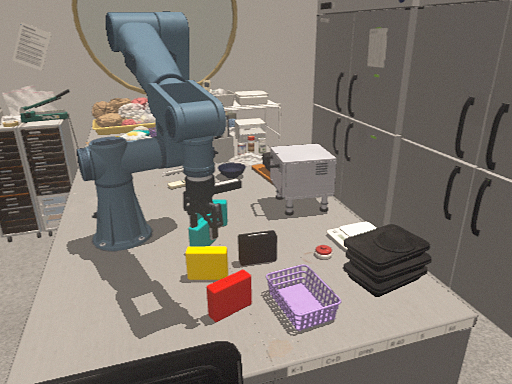

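View pics/top0.png

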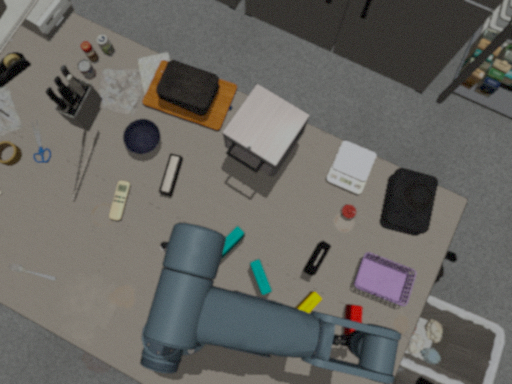

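View pics/wrist0.png

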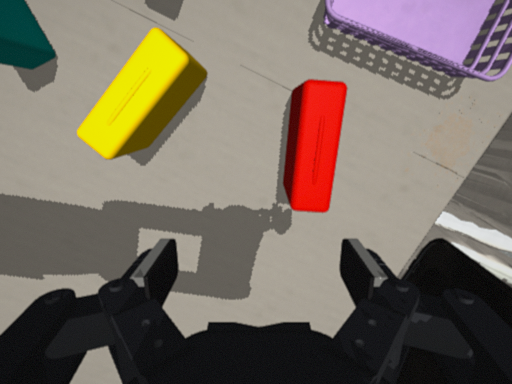

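```bash
python3 - <<'E'
from h import *
im,d,K,T=load('top0'); p=cloud(d,K,T)
def crop(im,x0,y0,x1,y1,s,name):
    cv2.imwrite(name,cv2.resize(im[y0:y1,x0:x1,::-1],None,fx=s,fy=s,interpolation=cv2.INTER_CUBIC))
crop(im,110,70,370,290,3,'pics/ctop.png')
im2,d2,K2,T2=load('side0')
crop(im2,170,130,370,280,4,'pics/cside.png')
for n,(u,v) in dict(roof=(265,125),handle=(243,157),tall=(317,258),flat=(171,175),therm=(119,200),bowl=(142,137),timer=(348,212)).items(): print(n,p[v,u])
# roof
m=((p[...,2]>.235)&(p[...,2]<.265)); m=m.astype(np.uint8); m[:, :200]=0; m[:, 330:]=0; m[200:]=0
n,l,s,c=cv2.connectedComponentsWithStats(m); i=1+s[1:,4].argmax(); q=p[l==i]; print(s[i],np.nanmedian(q[:,2]))
r=cv2.minAreaRect(q[:,:2].astype(np.float32)*1000); print(r,cv2.boxPoints(r))
for n,(x0,y0,x1,y1),zl in [('tall',(295,230,340,290),(.08,.13)),('flat',(150,140,195,210),(.03,.06))]:
    s=p[y0:y1,x0:x1]; k=(s[...,2]>zl[0])&(s[...,2]<zl[1]); q=s[k]; r=cv2.minAreaRect(q[:,:2].astype(np.float32)*1000); print(n,k.sum(),np.median(q[:,2]),r, cv2.boxPoints(r).tolist())
E
```

```text
roof [0.76920922 0.04651872 0.24435782]
handle [0.66218415 0.08326276 0.11384663]
tall [ 0.44193129 -0.33843344  0.11076933]
flat [0.48332831 0.32036472 0.03599519]
therm [0.2987     0.45929284 0.02344112]
bowl [0.57649213 0.52019974 0.00539685]
timer [ 0.67080497 -0.37820828  0.03880234]
[ 222   84   87   83 3840] 0.24887897067816578
((773.832763671875, 47.928199768066406), (231.2139892578125, 233.07913208007812), 83.97129821777344) [[645.7959  -54.79966]
 [877.58594 -79.27918]
 [901.8696  150.65607]
 [670.0796  175.13559]]
tall 408 0.1046902763038372 ((447.0956726074219, -340.83526611328125), (42.297035217285156, 130.1575469970703), 86.4806900024414) [[380.8414306640625, -357.9490661621094], [510.7535095214844, -365.9387512207031], [513.3499145507812, -323.7214660644531], [383.4378356933594, -315.7317810058594]]
flat 544 0.03911116590894215 ((497.6706237792969, 369.95941162109375), (214.71942138671875, 132.48789978027344), 14.574262619018555) [[377.0962219238281, 407.0563659667969], [410.4347839355469, 278.8316345214844], [618.2449951171875, 332.8624572753906], [584.906494140625, 461.0871887207031]]
```

View pics/ctop.png

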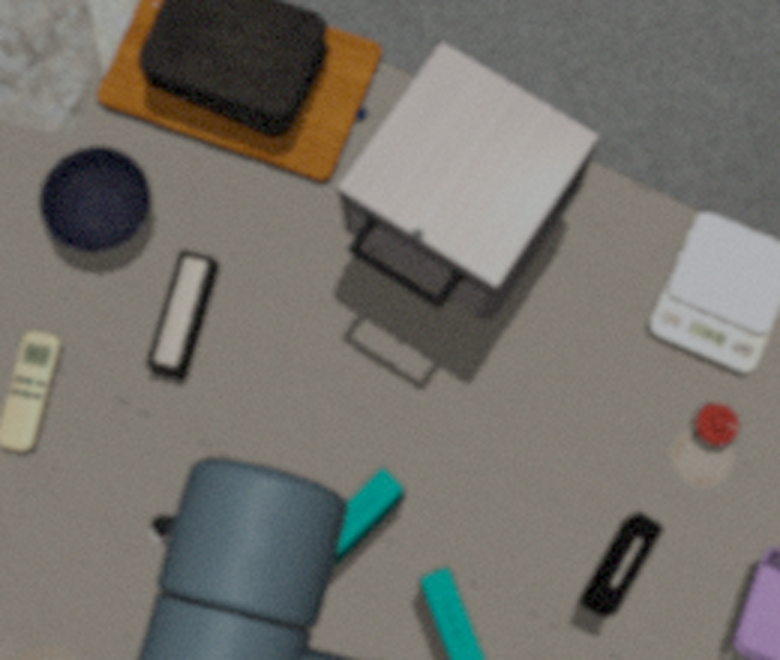

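View pics/cside.png

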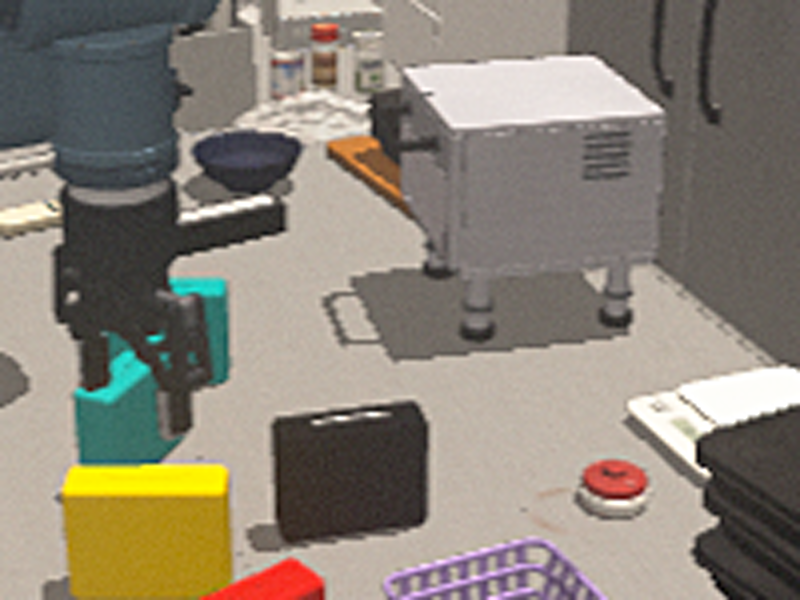

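```bash
python3 - <<'E'
from h import *
im,d,K,T=load('top0'); p=cloud(d,K,T)
g=im.min(2).astype(int)
print(im[125,265],im[150,240],im[180,262],im[230,280],im[80,262])
# roof: bright seg
m=((g>120)).astype(np.uint8); m[:, :215]=0; m[:, 318:]=0; m[180:]=0;m[:80]=0
n,l,s,c=cv2.connectedComponentsWithStats(m); i=1+s[1:,4].argmax(); print(s[i])
cs,_=cv2.findContours((l==i).astype(np.uint8),0,1); cc=max(cs,key=len)[:,0]
w=np.array([ray(u,v,K,T,.25)[:2]*1000 for u,v in cc]); r=cv2.minAreaRect(w.astype(np.float32)); print(r,cv2.boxPoints(r).round(1).tolist())
# side walls height-check, flat case
hsv=cv2.cvtColor(im,cv2.COLOR_RGB2HSV)
s=p[145:205,150:195]; k=(s[...,2]>.028)&(s[...,2]<.05)
k=k.astype(np.uint8); n,l,st,c=cv2.connectedComponentsWithStats(k); i=1+st[1:,4].argmax(); print(st[i]); q=s[l==i]; r=cv2.minAreaRect(q[:,:2].astype(np.float32)*1000); print('flat',r,q[:,2].mean())
# handle
y,x=np.indices(g.shape)
k=(p[...,2]>.19)&(p[...,2]<.228)&(x>222)&(x<272)&(y>130)&(y<175)&(g<60)
q=p[k]*1000; print(k.sum(), q.mean(0)); 
yaw=np.deg2rad(-6.03); ex=np.array([np.cos(yaw),np.sin(yaw)]); ey=np.array([-ex[1],ex[0]])
o=np.array([780.8,47.2]); L=np.c_[(q[:,:2]-o)@ex,(q[:,:2]-o)@ey,q[:,2]]
for a in L[np.argsort(L[:,0])][::6]: print(a.round(0),end=' ')
E
```

```text
[174 169 165] [71 67 64] [75 71 63] [132 126 118] [107 107 108]
[ 222   84   88   81 3823]
((775.1654052734375, 47.805084228515625), (231.2508544921875, 230.8609161376953), 83.90576171875) [[648.0999755859375, -54.900001525878906], [877.7000122070312, -79.4000015258789], [902.2000122070312, 150.5], [672.7000122070312, 175.0]]
[  8   8  24  43 536]
flat ((485.7142333984375, 327.18829345703125), (170.113525390625, 55.669918060302734), 14.361495971679688) 0.03896859547505209
281 [636.01731267  60.79851528 217.95532779]
[-173.   30.  224.] [-172.  -17.  220.] [-172.    1.  223.] [-171.  -59.  219.] [-171.  -20.  221.] [-170.  -11.  216.] [-170.   28.  219.] [-169.  -32.  227.] [-169.   42.  216.] [-168.   12.  219.] [-168.    8.  224.] [-167.   30.  220.] [-167.  -43.  226.] [-166.   61.  222.] [-165.  -34.  218.] [-164.  -46.  213.] [-164.  -37.  220.] [-163.  -45.  222.] [-162.  -58.  217.] [-161.   43.  219.] [-158.  -59.  220.] [-156.  -58.  223.] [-152.  -60.  217.] [-148.   56.  219.] [-144.  -63.  225.] [-140.  -56.  215.] [-138.  -63.  219.] [-134.   56.  220.] [-131.   63.  223.] [-128.  -65.  220.] [-125.   58.  217.] [-124.  -58.  222.] [-123.  -36.  217.] [-122.  -96.  224.] [-122.   47.  216.] [-122.   55.  224.] [-122.  -18.  208.] [-122.   34.  224.] [-122.  -82.  222.] [-121.   96.  215.] [-121.   98.  191.] [-121.   13.  201.] [-121.  -87.  216.] [-121.  101.  217.] [-121.  -48.  197.] [-120.   18.  203.] [-120.   48.  220.]
```

Emit:
{"method": "step_arm", "body": {"slide": [[0.62, 0.97, 0.3], [0.62, 0.97, 0.3], [0.62, 0.97, 0.3], [0.62, 0.97, 0.3], [0.62, 0.97, 0.3], [0.62, 0.97, 0.3], [0.62, 0.97, 0.3], [0.62, 0.97, 0.2], [0.62, 0.97, 0], [0.62, 0.97, 0], [0.62, 0.97, 0], [0.62, 0.97, 0], [0.62, 0.97, 0], [0.62, 0.97, 0], [0.62, 0.97, 0], [0.62, 0.97, 0], [0.62, 0.97, 0], [0.62, 0.97, 0], [0.62, 0.97, 0], [0.62, 0.97, 0]], "delta_rot": [[0, 0, 0.0164], [0, 0, 0.0164], [0, 0, 0.0164], [0, 0, 0.0164], [0, 0, 0.0164], [0, 0, 0.0164], [0, 0, 0.0164], [0, 0, 0.0164], [0, 0, 0.0164], [0, 0, 0.0164], [0, 0, 0.0164], [0, 0, 0.0164], [0, 0, 0.0164], [0, 0, 0.0164], [0, 0, 0.0164], [0, 0, 0.0164], [0, 0, 0.0164], [0, 0, 0.0164], [0, 0, 0.0164], [0, 0, 0.0164]], "fingers": [0.6, 0.6, 0.6, 0.6, 0.6, 0.6, 0.6, 0.6, 0.6, 0.6, 0.6, 0.6, 0.6, 0.6, 0.6, 0.6, 0.6, 0.6, 0.6, 0.6]}}

```text
t: 2.15
tcp_pos: [0.6152, 0.0621, 0.2999]
tcp_rot: [0.0, 0.999, -0.051, -0.0]
contact_force: [-0.9, -0.8, -0.0]
opening: 0.034
```

```bash
cat >> h.py <<'E'
from scipy.spatial.transform import Rotation as R
O=np.array([781.5,47.2,0]); YAW=-6.05
C=R.from_euler('z',YAW,degrees=True)
def toC(w): return C.inv().apply(np.asarray(w)*1000-O)
def toW(c): return (C.apply(np.asarray(c))+O)/1000
def st():
    s=ctrl.observe(); q=s['tcp_rot']; r=R.from_quat([q[1],q[2],q[3],q[0]]); M=r.as_matrix()
    print('t',round(s['t'],2),'tcp',s['tcp_pos'].round(4),'C',toC(s['tcp_pos']).round(1),'jaw yaw',np.rad2deg(np.arctan2(M[1,0],M[0,0])).round(2),'z',M[:,2].round(3),'F',s['contact_force'].round(1),'op',s['opening'].round(4),'j',s['joints'].round(2))
    return s
E
python3 - <<'E'
from h import *
st()
for n in ['side','wrist']: grab(n,n+'1')
E
```

```text
Traceback (most recent call last):
  File "h.py", line 26, in st
    print('t',round(s['t'],2),'tcp',s['tcp_pos'].round(4),'C',toC(s['tcp_pos']).round(1),'jaw yaw',np.rad2deg(np.arctan2(M[1,0],M[0,0])).round(2),'z',M[:,2].round(3),'F',s['contact_force'].round(1),'op',s['opening'].round(4),'j',s['joints'].round(2))
                                                                                                                                                                                                           ^^^^^^^^^^^^^^^^^^
AttributeError: 'float' object has no attribute 'round'
```

```bash
sed -i "s/s\['opening'\].round(4)/round(s['opening'],4)/" h.py
python3 - <<'E'
from h import *
st()
for n in ['side','wrist']: grab(n,n+'1')
a=cv2.imread('pics/side1.png')[100:250,170:370]; cv2.imwrite('pics/side1c.png',cv2.resize(a,None,fx=4,fy=4))
E
```

```text
t 2.15 tcp [0.6152 0.0621 0.2999] C [-167.    -2.7  299.9] jaw yaw -5.86 z [-0.001  0.    -1.   ] F [-0.9 -0.8 -0. ] op 0.034 j [-0.09  0.23  1.41 -0.    1.5   0.01]
```

View pics/side1c.png

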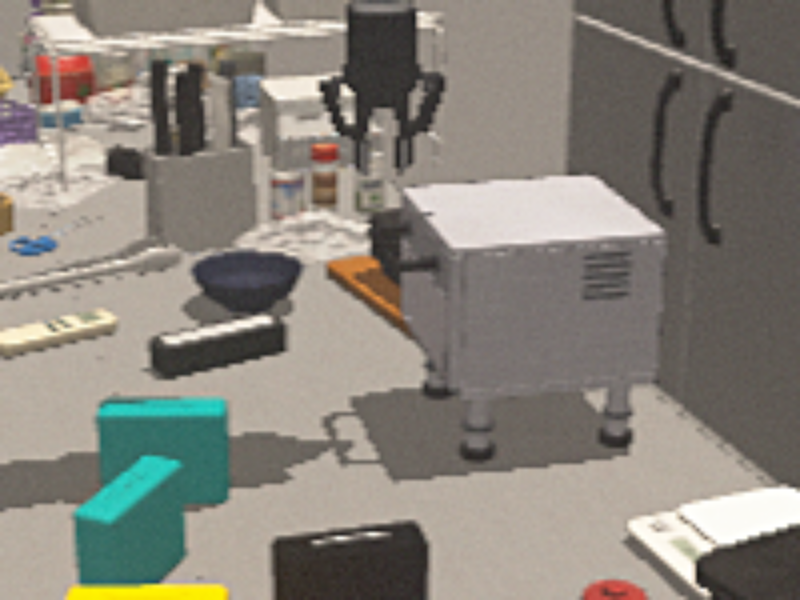

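View pics/wrist1.png

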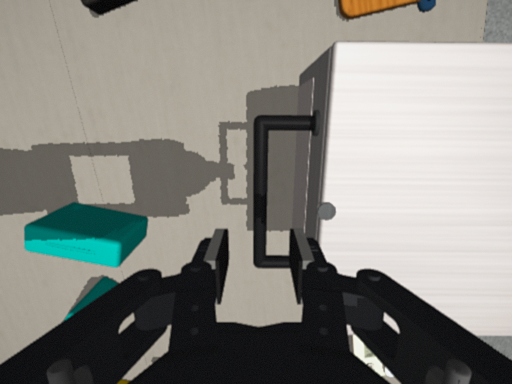

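Emit:
{"method": "step_arm", "body": {"slide": [[0, 0, -0.7], [0, 0, -0.7], [0, 0, -0.7], [0, 0, -0.7], [0, 0, -0.4], [0, 0, 0], [0, 0, 0]], "delta_rot": [[0, 0, 0], [0, 0, 0], [0, 0, 0], [0, 0, 0], [0, 0, 0], [0, 0, 0], [0, 0, 0]], "fingers": [0.6, 0.6, 0.6, 0.6, 0.6, 0.75, 0.75]}}

```text
t: 2.95
tcp_pos: [0.6149, 0.0604, 0.2049]
tcp_rot: [0.0, 0.999, -0.052, 0.0]
contact_force: [0.3, -0.4, 0.6]
opening: 0.0213
```

Emit:
{"method": "step_arm", "body": {"slide": [[-0.1, 0.01, 0], [-0.1, 0.01, 0], [-0.14, 0.015, -0.067], [-0.136, 0.015, -0.07], [-0.133, 0.014, -0.077], [-0.13, 0.014, -0.08], [-0.126, 0.013, -0.083], [-0.123, 0.013, -0.087], [-0.12, 0.013, -0.093]], "delta_rot": [[0, 0, 0], [0, 0, 0], [-0.0006, -0.0053, 0], [-0.0006, -0.0053, 0], [-0.0006, -0.0053, 0], [-0.0006, -0.0053, 0], [-0.0006, -0.0053, 0], [-0.0006, -0.0053, 0], [-0.0006, -0.0053, 0]], "fingers": [0.75, 0.75, 0.75, 0.75, 0.75, 0.75, 0.75, 0.75, 0.75]}}

```text
t: 3.85
tcp_pos: [0.5833, 0.0639, 0.189]
tcp_rot: [0.004, 0.997, -0.052, 0.062]
contact_force: [7.7, -0.0, -4.2]
opening: 0.0214
```

```bash
python3 - <<'E'
from h import *
st()
grab('side','side2')
a=cv2.imread('pics/side2.png')[100:250,170:370]; cv2.imwrite('pics/side2c.png',cv2.resize(a,None,fx=4,fy=4))
E
```

```text
t 3.85 tcp [0.5833 0.0639 0.189 ] C [-198.9   -4.3  189. ] jaw yaw -6.0 z [ 0.122 -0.014 -0.992] F [ 7.7 -0.  -4.2] op 0.0214 j [-0.09  0.17  1.72 -0.    1.13  0.01]
```

View pics/side2c.png

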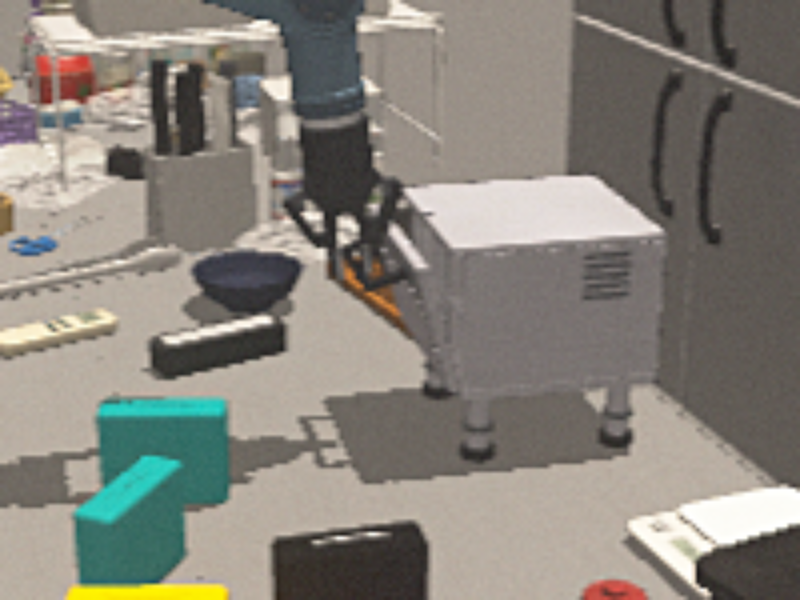

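Emit:
{"method": "step_arm", "body": {"slide": [[-0.116, 0.012, -0.097], [-0.113, 0.012, -0.1], [-0.11, 0.012, -0.103], [-0.107, 0.011, -0.107], [-0.103, 0.011, -0.112], [-0.1, 0.01, -0.115], [-0.095, 0.01, -0.12], [-0.092, 0.01, -0.122], [-0.087, 0.01, -0.125], [-0.083, 0.009, -0.127], [-0.08, 0.008, -0.13], [-0.08, 0.008, -0.13], [-0.076, 0.008, -0.133], [-0.073, 0.008, -0.135]], "delta_rot": [[-0.0008, -0.0075, 0], [-0.0008, -0.0075, 0], [-0.0008, -0.0075, 0], [-0.0008, -0.0075, 0], [-0.0008, -0.0075, 0], [-0.0008, -0.0075, 0], [-0.0008, -0.0075, 0], [-0.0008, -0.0075, 0], [-0.0008, -0.0075, 0], [-0.0008, -0.0075, 0], [-0.0008, -0.0075, 0], [-0.0008, -0.0075, 0], [-0.0008, -0.0075, 0], [-0.0008, -0.0075, 0]], "fingers": [0.75, 0.75, 0.75, 0.75, 0.75, 0.75, 0.75, 0.75, 0.75, 0.75, 0.75, 0.75, 0.75, 0.75]}}

```text
t: 5.3
tcp_pos: [0.5446, 0.0681, 0.1406]
tcp_rot: [0.013, 0.973, -0.051, 0.226]
contact_force: [7.5, -0.9, -0.2]
opening: 0.0211
```

```bash
python3 - <<'E'
from h import *
st()
grab('side','side3'); grab('wrist','wrist3')
a=cv2.imread('pics/side3.png')[100:250,170:370]; cv2.imwrite('pics/side3c.png',cv2.resize(a,None,fx=4,fy=4))
E
```

```text
t 5.3 tcp [0.5446 0.0681 0.1406] C [-237.8   -4.2  140.6] jaw yaw -5.99 z [ 0.438 -0.047 -0.898] F [ 7.5 -0.9 -0.2] op 0.0211 j [-0.09 -0.03  2.11 -0.02  0.61  0.03]
```

View pics/side3c.png

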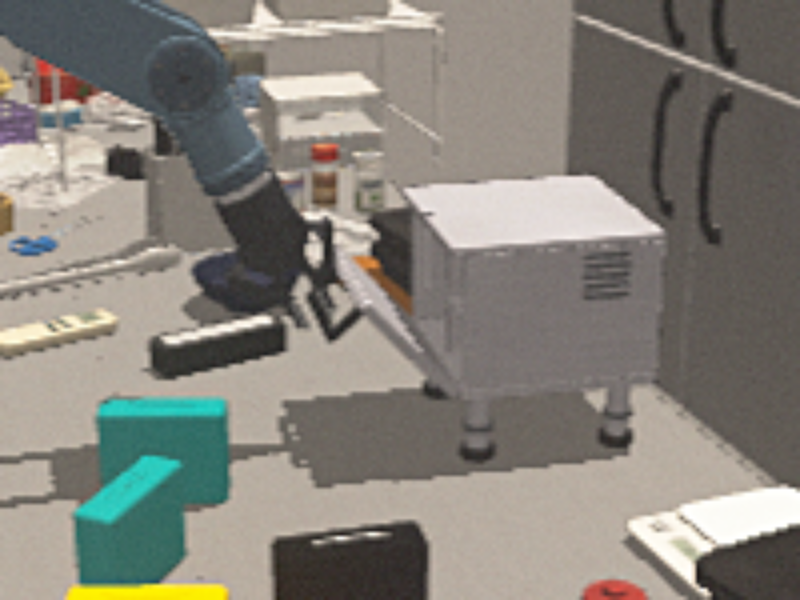

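View pics/wrist3.png

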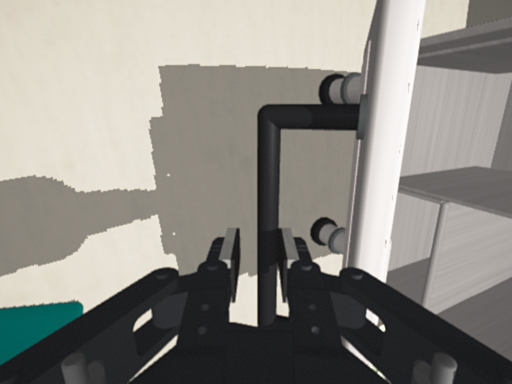

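Emit:
{"method": "step_arm", "body": {"slide": [[-0.36, 0.038, 0.75], [-0.36, 0.038, 0.75], [-0.36, 0.038, 0.75], [-0.36, 0.038, 0.75], [0, 0, 0.4], [0, 0, 0.4], [0, 0, 0.4], [0, 0, 0.4], [0, 0, 0.4], [0.74, -0.075, 0], [0.74, -0.075, 0], [0.74, -0.075, 0], [0.74, -0.075, 0], [0.74, -0.075, 0], [0, 0, 0]], "delta_rot": [[0, 0, 0], [0, 0, 0], [0, 0, 0], [0, 0, 0], [0.003, 0.0285, 0], [0.003, 0.0285, 0], [0.003, 0.0285, 0], [0.003, 0.0285, 0], [0.003, 0.0285, 0], [0, 0, 0], [0, 0, 0], [0, 0, 0], [0, 0, 0], [0, 0, 0], [0, 0, 0]], "fingers": [0.7, 0.7, 0.7, 0.7, 1, 1, 1, 1, 1, 1, 1, 1, 1, 1, 1]}}

```text
t: 6.9
tcp_pos: [0.6114, 0.0612, 0.2882]
tcp_rot: [0.001, 0.999, -0.052, -0.0]
contact_force: [-1.3, -0.9, 0.2]
opening: 0.0005
```

```bash
python3 - <<'E'
from h import *
st()
grab('side','side4'); grab('wrist','wrist4')
a=cv2.imread('pics/side4.png')[60:250,170:370]; b=cv2.imread('pics/wrist4.png')
cv2.imwrite('pics/c4.png',np.hstack([cv2.resize(a,(400,380)),cv2.resize(b,(400,380))]))
E
```

```text
t 6.9 tcp [0.6114 0.0612 0.2882] C [-170.6   -4.   288.2] jaw yaw -6.01 z [-0.001 -0.001 -1.   ] F [-1.3 -0.9  0.2] op 0.0005 j [-0.09  0.23  1.44 -0.    1.48  0.01]
```

View pics/c4.png

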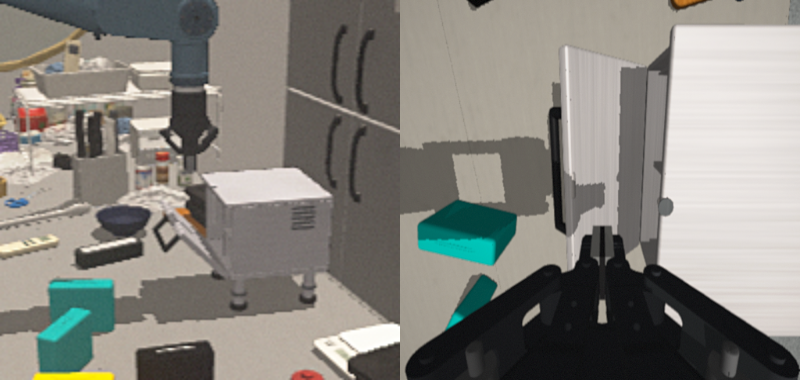

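Emit:
{"method": "step_arm", "body": {"slide": [[0, 0, 0], [0, 0, 0], [0, 0, 0], [0, 0, 0], [0, 0, 0], [0, 0, 0], [0, 0, -0.4], [0, 0, -0.6], [0, 0, -0.6], [0, 0, -0.6], [0, 0, -0.6], [0, 0, -0.3]], "delta_rot": [[0, 0, -0.0455], [0, 0, -0.0455], [0, 0, -0.0455], [0, 0, -0.0455], [0, 0, -0.0455], [0, 0, -0.0455], [0, 0, -0.0455], [0, 0, -0.0455], [0, 0, -0.0455], [0, 0, -0.0455], [0, 0, -0.0455], [0, 0, 0]], "fingers": [1, 1, 1, 1, 1, 1, 1, 1, 1, 1, 1, 1]}}

```text
t: 8.2
tcp_pos: [0.6081, 0.0621, 0.1938]
tcp_rot: [-0.001, -0.668, 0.744, 0.002]
contact_force: [-0.5, 0.8, -0.2]
opening: 0.0001
```

```bash
python3 - <<'E'
from h import *
s=st();print(s['joints'].round(4),s['tcp_pos'].round(5))
c=toC(s['tcp_pos']); 
T=np.array([[115*np.sin(t)-12,115*np.cos(t)] for t in np.linspace(.72,1.571,21)])
cur=np.array([-108-c[0],c[2]-90]); print(cur)
D=np.diff(T,axis=0)/30
for a,b in D: print([round(-a*.9944,3),round(a*.1054,3),round(b,3)])
print((T[0]-cur)/30)
E
```

```text
t 8.2 tcp [0.6081 0.0621 0.1938] C [-174.    -3.5  193.8] jaw yaw -96.12 z [-0.004  0.002 -1.   ] F [-0.5  0.8 -0.2] op 0.0001 j [-0.09  0.3   1.54  0.    1.3   1.58]
[-9.2800e-02  2.9650e-01  1.5447e+00  1.2000e-03  1.3043e+00  1.5845e+00] [0.6081  0.0621  0.19376]
[ 65.9998024  103.76108866]
[np.float64(-0.12), np.float64(0.013), np.float64(-0.11)]
[np.float64(-0.115), np.float64(0.012), np.float64(-0.115)]
[np.float64(-0.11), np.float64(0.012), np.float64(-0.12)]
[np.float64(-0.105), np.float64(0.011), np.float64(-0.125)]
[np.float64(-0.099), np.float64(0.011), np.float64(-0.129)]
[np.float64(-0.094), np.float64(0.01), np.float64(-0.133)]
[np.float64(-0.088), np.float64(0.009), np.float64(-0.137)]
[np.float64(-0.082), np.float64(0.009), np.float64(-0.141)]
[np.float64(-0.076), np.float64(0.008), np.float64(-0.144)]
[np.float64(-0.07), np.float64(0.007), np.float64(-0.147)]
[np.float64(-0.064), np.float64(0.007), np.float64(-0.15)]
[np.float64(-0.057), np.float64(0.006), np.float64(-0.153)]
[np.float64(-0.051), np.float64(0.005), np.float64(-0.155)]
[np.float64(-0.044), np.float64(0.005), np.float64(-0.157)]
[np.float64(-0.038), np.float64(0.004), np.float64(-0.159)]
[np.float64(-0.031), np.float64(0.003), np.float64(-0.16)]
[np.float64(-0.024), np.float64(0.003), np.float64(-0.161)]
[np.float64(-0.017), np.float64(0.002), np.float64(-0.162)]
[np.float64(-0.01), np.float64(0.001), np.float64(-0.163)]
[np.float64(-0.003), np.float64(0.0), np.float64(-0.163)]
[-0.07235217 -0.57678099]
```

Emit:
{"method": "step_arm", "body": {"slide": [[0.07, -0.008, -0.3], [0, 0, -0.28], [-0.12, 0.013, -0.11], [-0.115, 0.012, -0.115], [-0.11, 0.012, -0.12], [-0.105, 0.011, -0.125], [-0.1, 0.011, -0.13], [-0.094, 0.01, -0.133], [-0.088, 0.009, -0.137], [-0.082, 0.009, -0.141], [-0.076, 0.008, -0.144], [-0.07, 0.007, -0.147], [-0.064, 0.007, -0.15], [-0.057, 0.006, -0.153], [-0.051, 0.005, -0.155]], "delta_rot": [[0, 0, 0], [0, 0, 0], [0, 0, 0], [0, 0, 0], [0, 0, 0], [0, 0, 0], [0, 0, 0], [0, 0, 0], [0, 0, 0], [0, 0, 0], [0, 0, 0], [0, 0, 0], [0, 0, 0], [0, 0, 0], [0, 0, 0]], "fingers": [1, 1, 1, 1, 1, 1, 1, 1, 1, 1, 1, 1, 1, 1, 1]}}

```text
t: 9.7
tcp_pos: [0.5778, 0.0651, 0.1242]
tcp_rot: [-0.0, -0.669, 0.744, 0.001]
contact_force: [0.1, 0.4, 1.4]
opening: -0.0004
```

```bash
python3 - <<'E'
from h import *
s=st();print(s['joints'].round(4),s['tcp_pos'].round(5))
E
```

```text
t 9.7 tcp [0.5778 0.0651 0.1242] C [-204.5   -3.6  124.2] jaw yaw -96.07 z [-0.001  0.001 -1.   ] F [0.1 0.4 1.4] op -0.0004 j [-0.09  0.31  1.68  0.    1.15  1.58]
[-9.2400e-02  3.1200e-01  1.6775e+00  1.3000e-03  1.1536e+00  1.5838e+00] [0.57777 0.06513 0.12423]
```

Emit:
{"method": "step_arm", "body": {"slide": [[-0.044, 0.005, -0.157], [-0.038, 0.004, -0.159], [-0.031, 0.003, -0.16], [-0.024, 0.003, -0.16], [-0.017, 0.002, -0.16], [-0.01, 0.001, -0.15], [0, 0, -0.1], [0, 0, -0.05], [0, 0, 0]], "delta_rot": [[0, 0, 0], [0, 0, 0], [0, 0, 0], [0, 0, 0], [0, 0, 0], [0, 0, 0], [0, 0, 0], [0, 0, 0], [0, 0, 0]], "fingers": [1, 1, 1, 1, 1, 1, 1, 1, 1]}}

```text
t: 10.6
tcp_pos: [0.573, 0.0656, 0.0916]
tcp_rot: [-0.0, -0.669, 0.744, 0.001]
contact_force: [0.3, 0.6, -0.1]
opening: 0.0001
```

```bash
python3 - <<'E'
from h import *
s=st();print(s['joints'].round(4),s['tcp_pos'].round(5))
grab('side','side5'); 
a=cv2.imread('pics/side5.png')[60:250,170:370]
cv2.imwrite('pics/c5.png',cv2.resize(a,None,fx=3,fy=3))
E
```

```text
t 10.6 tcp [0.573  0.0656 0.0916] C [-209.2   -3.7   91.6] jaw yaw -96.07 z [-0.001  0.001 -1.   ] F [ 0.3  0.6 -0.1] op 0.0001 j [-0.09  0.35  1.71  0.    1.09  1.58]
[-9.2300e-02  3.4770e-01  1.7067e+00  1.3000e-03  1.0887e+00  1.5838e+00] [0.57305 0.0656  0.09157]
```

View pics/c5.png

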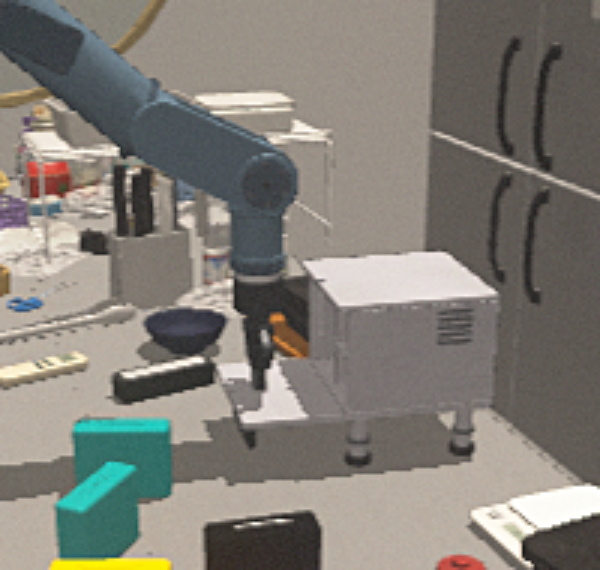

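Emit:
{"method": "step_arm", "body": {"slide": [[0, 0, -0.04], [0, 0, -0.03], [0, 0, 0]], "delta_rot": [[0, 0, 0], [0, 0, 0], [0, 0, 0]], "fingers": [1, 1, 1]}}

```text
t: 10.95
tcp_pos: [0.5735, 0.0656, 0.0906]
tcp_rot: [0.0, -0.669, 0.744, 0.001]
contact_force: [-1.5, 0.6, 5.3]
opening: 0.0001
```

Emit:
{"method": "step_arm", "body": {"slide": [[0, 0, -0.04], [0, 0, 0]], "delta_rot": [[0, 0, 0], [0, 0, 0]], "fingers": [1, 1]}}

```text
t: 11.15
tcp_pos: [0.5735, 0.0656, 0.0905]
tcp_rot: [0.0, -0.669, 0.743, 0.001]
contact_force: [-5.7, -0.3, 13.9]
opening: -0.0001
```

```bash
python3 - <<'E'
from h import *
im,d,K,T=load('wrist3'); p=cloud(d,K,T)
for u,v in [(450,50),(490,30),(430,186),(500,190),(480,130),(440,280),(490,350),(500,300),(480,230),(405,290)]:
    print((u,v),toC(p[v,u]).round(0))
E
```

```text
(450, 50) [-89. 109. 137.]
(490, 30) [-103.  113.  166.]
(430, 186) [-69.   7. 128.]
(500, 190) [-30.   7. 160.]
(480, 130) [65. 48. 91.]
(440, 280) [-77. -66. 155.]
(490, 350) [-221.    9.  243.]
(500, 300) [   5. -104.  168.]
(480, 230) [-32. -30. 154.]
(405, 290) [-70. -99. 123.]
```

```bash
python3 - <<'E'
from h import *
im,d,K,T=load('top0'); p=cloud(d,K,T); hsv=cv2.cvtColor(im,cv2.COLOR_RGB2HSV)
for n,lo,hi in [('yel',22,35),('teal',80,100),('red',0,6)]:
    m=((hsv[...,0]>=lo)&(hsv[...,0]<=hi)&(hsv[...,1]>150)&(hsv[...,2]>80)&(p[...,2]>.08)&(p[...,2]<.13)).astype(np.uint8)
    k,l,s,c=cv2.connectedComponentsWithStats(m)
    for i in range(1,k):
        if s[i,4]>60: print(n,s[i],cv2.boxPoints(cv2.minAreaRect(p[l==i][:,:2].astype(np.float32)*1000)).round(0).tolist())
m=(p[...,2]>.095)&(p[...,2]<.12); m[:,:295]=0;m[:,340:]=0;m[:235]=0;m[285:]=0
q=p[m]; print(len(q)); r=cv2.minAreaRect(q[:,:2].astype(np.float32)*1000);print(r)
E
```

```text
yel [297 292  25  21 269] [[235.0, -390.0], [319.0, -417.0], [331.0, -378.0], [248.0, -351.0]]
teal [222 227  22  27 253] [[296.0, -22.0], [402.0, -56.0], [413.0, -20.0], [308.0, 13.0]]
teal [251 260  20  35 354] [[230.0, -217.0], [258.0, -242.0], [341.0, -149.0], [313.0, -124.0]]
red [350 305  12  18 168] [[294.0, -540.0], [310.0, -578.0], [362.0, -555.0], [347.0, -518.0]]
395
((447.1247863769531, -340.8220520019531), (42.18009567260742, 130.2036590576172), 86.24797058105469)
```

Emit:
{"method": "step_arm", "body": {"slide": [[-0.2, 0, 0.9], [-0.3, -0.2, 1], [-0.3, -0.6, 1], [-0.3, -0.97, 1], [-0.3, -0.97, 0.9], [-0.3, -0.97, 0.2], [-0.3, -0.97, 0], [-0.3, -0.97, 0], [-0.3, -0.97, 0], [-0.3, -0.97, 0], [-0.3, -0.97, 0], [-0.3, -0.97, 0], [-0.3, -0.97, 0]], "delta_rot": [[0, 0, 0], [0, 0, 0], [0, 0, 0.0014], [0, 0, 0.0014], [0, 0, 0.0014], [0, 0, 0.0014], [0, 0, 0.0014], [0, 0, 0.0014], [0, 0, 0.0014], [0, 0, 0.0014], [0, 0, 0.0014], [0, 0, 0.0014], [0, 0, 0.0014]], "fingers": [1, 1, 0, 0, 0, 0, 0, 0, 0, 0, 0, 0, 0]}}

```text
t: 12.45
tcp_pos: [0.4586, -0.2506, 0.2387]
tcp_rot: [-0.0, -0.687, 0.727, 0.001]
contact_force: [0.6, -0.4, 0.4]
opening: 0.0855
```

```bash
python3 - <<'E'
from h import *
s=st();print(s['joints'].round(4),s['tcp_pos'].round(5))
grab('wrist','wrist6')
grab('top','top6')
a=cv2.imread('pics/top6.png'); b=cv2.imread('pics/wrist6.png')
cv2.imwrite('pics/c6.png',np.hstack([cv2.resize(a[60:320,130:390],(400,400)),cv2.resize(b,(400,400))]))
E
```

```text
t 12.45 tcp [ 0.4586 -0.2506  0.2387] C [-289.7 -330.1  238.7] jaw yaw -93.29 z [-0.001  0.001 -1.   ] F [ 0.6 -0.4  0.4] op 0.0855 j [-0.73  0.06  1.73  0.    1.36  0.9 ]
[-7.2750e-01  5.7300e-02  1.7285e+00  1.0000e-04  1.3571e+00  9.0080e-01] [ 0.45859 -0.25056  0.2387 ]
```

View pics/c6.png

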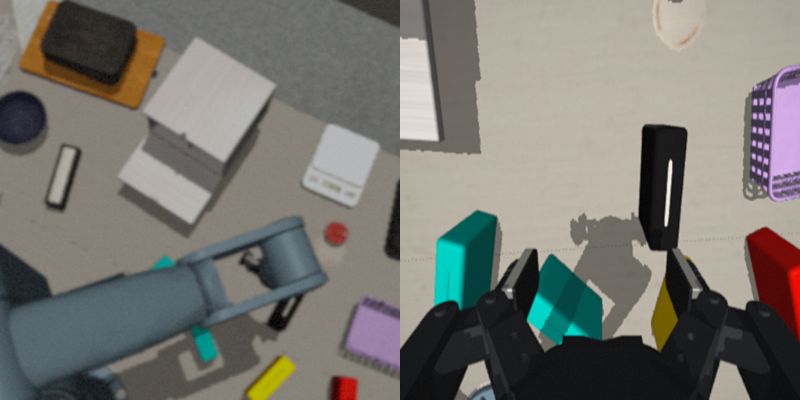

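Emit:
{"method": "step_arm", "body": {"slide": [[-0.3, -0.74, -0.2], [-0.3, -0.74, -0.2], [-0.3, -0.74, -0.2], [-0.32, -0.74, -0.3], [0, 0, -0.7], [0, 0, -0.8], [0, 0, -0.8], [0, 0, -0.8], [0, 0, -0.8], [0, 0, -0.6], [0, 0, -0.3], [0, 0, 0], [0, 0, 0]], "delta_rot": [[0, 0, 0], [0, 0, 0], [0, 0, 0], [0, 0, 0], [0, 0, 0], [0, 0, 0], [0, 0, 0], [0, 0, 0], [0, 0, 0], [0, 0, 0], [0, 0, 0], [0, 0, 0], [0, 0, 0]], "fingers": [0, 0, 0, 0, 0, 0, 0, 0, 0, 0, 0, 0, 0]}}

```text
t: 13.85
tcp_pos: [0.423, -0.3383, 0.0682]
tcp_rot: [-0.0, -0.687, 0.727, 0.0]
contact_force: [0.4, -0.9, 0.7]
opening: 0.0855
```

```bash
python3 - <<'E'
from h import *
s=st();print(s['joints'].round(4),s['tcp_pos'].round(5))
grab('wrist','wrist7')
E
```

```text
t 13.85 tcp [ 0.423  -0.3383  0.0682] C [-315.9 -421.2   68.2] jaw yaw -93.28 z [-0.001  0.001 -1.   ] F [ 0.4 -0.9  0.7] op 0.0855 j [-0.89  0.32  1.81 -0.    1.02  0.73]
[-8.938e-01  3.154e-01  1.808e+00 -2.000e-04  1.019e+00  7.344e-01] [ 0.42302 -0.33834  0.06825]
```

View pics/wrist7.png

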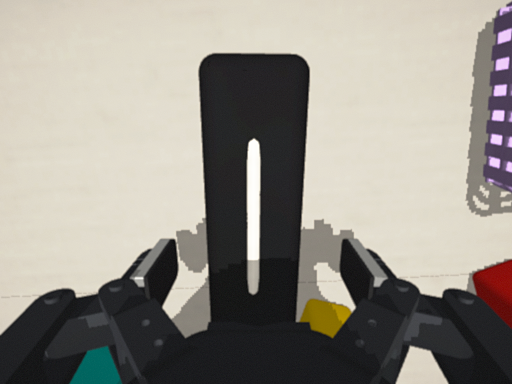

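Emit:
{"method": "step_arm", "body": {"slide": [[0, 0, 0], [0, 0, 0], [0, 0, 0], [0, 0, 0], [0, 0, 0], [0, 0, 0.5], [0, 0, 0.9], [0, 0, 0.9], [0.1, 0.4, 0.9], [0.2, 0.8, 0.9], [0.23, 0.97, 0.8], [0.23, 0.97, 0.3], [0.23, 0.97, 0], [0.23, 0.97, 0], [0.23, 0.97, 0], [0.23, 0.97, 0], [0.23, 0.97, 0]], "delta_rot": [[0, 0, 0], [0, 0, 0], [0, 0, 0], [0, 0, 0], [0, 0, 0], [0, 0, 0], [0, 0, 0], [0, 0, 0], [0, 0, 0], [0, 0, 0], [0, 0, -0.002], [0, 0, -0.002], [0, 0, -0.002], [0, 0, -0.002], [0, 0, -0.002], [0, 0, -0.002], [0, 0, -0.002]], "fingers": [1, 1, 1, 1, 1, 1, 1, 1, 1, 1, 1, 1, 1, 1, 1, 1, 1]}}

```text
t: 15.6
tcp_pos: [0.4798, -0.0973, 0.2243]
tcp_rot: [0.0, -0.67, 0.742, 0.001]
contact_force: [1.3, -0.4, -1.4]
opening: 0.0416
```

```bash
python3 - <<'E'
from h import *
s=st();print(s['joints'].round(4),s['tcp_pos'].round(5))
print((toW([-255,54,0])-s['tcp_pos'])/.03)
E
```

```text
t 15.6 tcp [ 0.4798 -0.0973  0.2243] C [-284.8 -175.5  224.3] jaw yaw -95.84 z [-0.001  0.001 -1.   ] F [ 1.3 -0.4 -1.4] op 0.0416 j [-0.44 -0.01  1.82  0.    1.33  1.23]
[-4.4340e-01 -6.1000e-03  1.8233e+00  5.0000e-04  1.3254e+00  1.2292e+00] [ 0.47976 -0.09727  0.22426]
[ 1.79502376  7.50159849 -7.4753473 ]
```

Emit:
{"method": "step_arm", "body": {"slide": [[0.22, 0.94, 0], [0.22, 0.94, 0], [0.22, 0.94, 0], [0.22, 0.94, 0], [0.22, 0.94, 0], [0.22, 0.94, 0], [0.22, 0.94, 0], [0.22, 0.9, -0.2], [0, 0, -0.5], [0, 0, -0.6], [0, 0, -0.4], [0, 0, -0.1], [0, 0, 0]], "delta_rot": [[0, 0, 0], [0, 0, 0], [0, 0, 0], [0, 0, 0], [0, 0, 0], [0, 0, -0.001], [0, 0, 0], [0, 0, 0], [0, 0, 0], [0, 0, 0], [0, 0, 0], [0, 0, 0], [0, 0, 0]], "fingers": [1, 1, 1, 1, 1, 1, 1, 1, 1, 1, 1, 1, 1]}}

```text
t: 16.9
tcp_pos: [0.5322, 0.1254, 0.1692]
tcp_rot: [-0.001, -0.669, 0.743, 0.001]
contact_force: [0.3, 0.1, -0.9]
opening: 0.0412
```

```bash
python3 - <<'E'
from h import *
s=st();print(s['joints'].round(4),s['tcp_pos'].round(5))
print((toW([-175,54,0])-s['tcp_pos'])/.03)
grab('side','side8');grab('wrist','wrist8')
a=cv2.imread('pics/side8.png')[60:250,170:370]; b=cv2.imread('pics/wrist8.png')
cv2.imwrite('pics/c8.png',np.hstack([cv2.resize(a,(400,380)),cv2.resize(b,(400,380))]))
E
```

```text
t 16.9 tcp [0.5322 0.1254 0.1692] C [-256.1   51.4  169.2] jaw yaw -96.04 z [-0.002  0.001 -1.   ] F [ 0.3  0.1 -0.9] op 0.0412 j [0.01 0.18 1.74 0.   1.22 1.69]
[1.3500e-02 1.8430e-01 1.7352e+00 1.3000e-03 1.2245e+00 1.6893e+00] [0.53222 0.12535 0.16916]
[ 2.69807358 -0.20034355 -5.63854891]
```

View pics/c8.png

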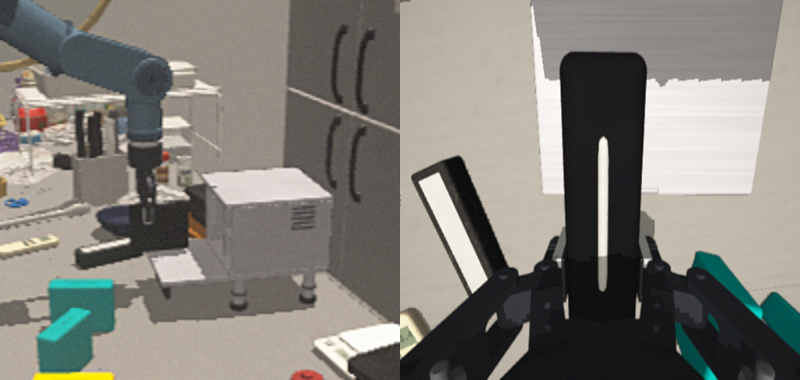

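Emit:
{"method": "step_arm", "body": {"slide": [[0.54, -0.04, -0.1], [0.54, -0.04, -0.1], [0.54, -0.04, 0], [0.54, -0.04, 0], [0.54, -0.04, 0], [0, 0, -0.1], [0, 0, -0.05], [0, 0, 0]], "delta_rot": [[0, 0, 0], [0, 0, 0], [0, 0, 0], [0, 0, 0], [0, 0, 0], [0, 0, 0], [0, 0, 0], [0, 0, 0]], "fingers": [1, 1, 1, 1, 1, 1, 1, 1]}}

```text
t: 17.8
tcp_pos: [0.6129, 0.12, 0.1589]
tcp_rot: [-0.0, -0.669, 0.743, 0.001]
contact_force: [-0.0, -0.0, -0.6]
opening: 0.0411
```

```bash
python3 - <<'E'
from h import *
s=st()
E
```

```text
t 17.8 tcp [0.6129 0.12   0.1589] C [-175.3   54.6  158.9] jaw yaw -95.99 z [-0.002  0.001 -1.   ] F [-0.  -0.  -0.6] op 0.0411 j [0.   0.36 1.54 0.   1.25 1.68]
```

Emit:
{"method": "step_arm", "body": {"slide": [[0, 0, -0.04], [0, 0, -0.02], [0, 0, 0]], "delta_rot": [[0, 0, 0], [0, 0, 0], [0, 0, 0]], "fingers": [1, 1, 1]}}

```text
t: 18.1
tcp_pos: [0.613, 0.1201, 0.1587]
tcp_rot: [-0.0, -0.669, 0.743, 0.001]
contact_force: [-4.7, -0.7, 6.4]
opening: 0.0412
```

```bash
cat > kin.py <<'E'
import numpy as np
from scipy.optimize import least_squares
D=[([-1.3413,.1814,1.6077,1.3538],[.2426,-.5208,.2306],-65.0),
([-.0928,.2965,1.5447,1.3043],[.6081,.0621,.19376],-96.12),
([-.0924,.3120,1.6775,1.1536],[.57777,.06513,.12423],0),
([-.7275,.0573,1.7285,1.3571],[.45859,-.25056,.2387],0),
([-.8938,.3154,1.808,1.019],[.42302,-.33834,.06825],0),
([-.4434,-.0061,1.8233,1.3254],[.47976,-.09727,.22426],0),
([.0135,.1843,1.7352,1.2245],[.53222,.12535,.16916],0),
([-.09,-.03,2.11,.61],[.5446,.0681,.1406],0),([-.09,.17,1.72,1.13],[.5833,.0639,.189],0)]
def fk(q,p):
    r0,h,L1,e,L2,Lt,dy,off=p
    a=q[1];b=a+q[2];c=b+q[3]
    r=r0+L1*np.sin(a)+L2*np.sin(b)+e*np.cos(b)+Lt*np.sin(c)
    z=h+L1*np.cos(a)+L2*np.cos(b)-e*np.sin(b)+Lt*np.cos(c)
    s,k=np.sin(q[0]),np.cos(q[0])
    return np.array([k*r-s*dy,s*r+k*dy,z])
f=lambda p:np.concatenate([ (fk(q,p)-np.array(t))*(1 if i<7 else .2) for i,(q,t,_) in enumerate(D)])
s=least_squares(f,[0,.3,.4,0,.4,.25,.12,0]); P=s.x
if __name__=='__main__':
    print(P.round(3),np.abs(s.fun).max())
    from h import toW
    for x in (-260,-200,-150,-95):
      for zz in (110,130,150):
       for phi in (30,45,60):
        t=toW([x,0,zz]); 
        g=lambda q:np.r_[fk(q,P)-t,.3*(q[1]+q[2]+q[3]-np.pi+np.deg2rad(phi))]
        r=least_squares(g,[-.1,.3,1.6,.8]); print(x,zz,phi,r.x.round(2),np.abs(r.fun).max().round(4))
E
python3 kin.py; python3 -c "
from h import *
st()"
```

```text
[0.    0.32  0.438 0.085 0.514 0.326 0.118 0.   ] 0.0005654319148683085
-260 110 30 [-0.08 -0.04  2.23  0.43] 0.0
-260 110 45 [-0.08 -0.06  2.4   0.02] 0.0
-260 110 60 [-0.08  0.09  2.51 -0.5 ] 0.0
-260 130 30 [-0.08 -0.09  2.22  0.49] 0.0
-260 130 45 [-0.08 -0.13  2.39  0.09] 0.0
-260 130 60 [-0.08 -0.01  2.51 -0.41] 0.0
-260 150 30 [-0.08 -0.13  2.21  0.55] 0.0
-260 150 45 [-0.08 -0.19  2.39  0.16] 0.0
-260 150 60 [-0.08 -0.09  2.52 -0.33] 0.0
-200 110 30 [-0.09  0.09  2.09  0.44] 0.0
-200 110 45 [-0.09  0.07  2.26  0.02] 0.0
-200 110 60 [-0.09  0.19  2.37 -0.47] 0.0
-200 130 30 [-0.09  0.05  2.08  0.49] 0.0
-200 130 45 [-0.09  0.02  2.26  0.08] 0.0
-200 130 60 [-0.09  0.12  2.38 -0.4 ] 0.0
-200 150 30 [-0.09  0.01  2.07  0.54] 0.0
-200 150 45 [-0.09 -0.03  2.25  0.14] 0.0
-200 150 60 [-0.09  0.05  2.38 -0.33] 0.0
-150 110 30 [-0.09  0.19  1.97  0.45] 0.0
-150 110 45 [-0.09  0.17  2.15  0.04] 0.0
-150 110 60 [-0.09  0.27  2.26 -0.43] 0.0
-150 130 30 [-0.09  0.15  1.97  0.5 ] 0.0
-150 130 45 [-0.09  0.12  2.14  0.09] 0.0
-150 130 60 [-0.09  0.21  2.26 -0.38] 0.0
-150 150 30 [-0.09  0.12  1.95  0.54] 0.0
-150 150 45 [-0.09  0.08  2.14  0.14] 0.0
-150 150 60 [-0.09  0.15  2.27 -0.32] 0.0
-95 110 30 [-0.09  0.3   1.84  0.48] 0.0
-95 110 45 [-0.09  0.27  2.02  0.07] 0.0
-95 110 60 [-0.09  0.35  2.13 -0.39] 0.0
-95 130 30 [-0.09  0.26  1.83  0.52] 0.0
-95 130 45 [-0.09  0.23  2.01  0.11] 0.0
-95 130 60 [-0.09  0.3   2.14 -0.34] 0.0
-95 150 30 [-0.09  0.23  1.82  0.56] 0.0
-95 150 45 [-0.09  0.19  2.01  0.16] 0.0
-95 150 60 [-0.09  0.24  2.14 -0.29] 0.0
t 18.1 tcp [0.613  0.1201 0.1587] C [-175.2   54.7  158.7] jaw yaw -95.98 z [-0.001  0.001 -1.   ] F [-4.7 -0.7  6.4] op 0.0412 j [0.   0.36 1.54 0.   1.25 1.68]
```

Emit:
{"method": "step_arm", "body": {"slide": [[0, 0, 0.02], [0, 0, 0], [0, 0, 0], [0, 0, 0.5], [0, 0, 0.8], [0, 0, 0.9], [-0.4, 0.04, 0.1], [-0.6, 0.06, 0], [-0.6, 0.06, 0], [-0.4, 0.04, 0], [0, 0, 0]], "delta_rot": [[0, 0, 0], [0, 0, 0], [0, 0, 0], [0, 0, 0], [0, 0, 0], [0, 0, 0], [-0.0041, -0.0387, 0], [-0.0041, -0.0387, 0], [-0.0041, -0.0387, 0], [-0.0041, -0.0387, 0], [-0.0041, -0.0387, 0]], "fingers": [0.35, 0.35, 0.35, 0.35, 0.35, 0.35, 0.81, 0.81, 0.81, 0.81, 0.81]}}

```text
t: 19.2
tcp_pos: [0.5526, 0.1264, 0.2285]
tcp_rot: [0.204, -0.638, 0.708, -0.225]
contact_force: [1.2, 0.4, -0.9]
opening: 0.0159
```

```bash
python3 - <<'E'
from h import *
s=st()
grab('side','side9');grab('wrist','wrist9')
a=cv2.imread('pics/side9.png')[60:250,170:370]; b=cv2.imread('pics/wrist9.png')
cv2.imwrite('pics/c9.png',np.hstack([cv2.resize(a,(400,380)),cv2.resize(b,(400,380))]))
E
```

```text
t 19.2 tcp [0.5526 0.1264 0.2285] C [-235.9   54.6  228.5] jaw yaw -95.92 z [ 0.575 -0.059 -0.816] F [ 1.2  0.4 -0.9] op 0.0159 j [ 0.07 -0.17  2.09 -0.17  0.62  1.86]
```

View pics/c9.png

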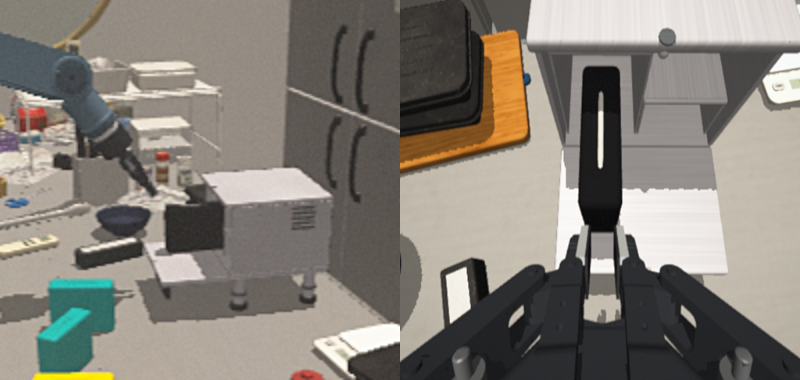

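```bash
python3 - <<'E'
from h import *
im,d,K,T=load('wrist9'); p=cloud(d,K,T); c=C.inv().apply((p.reshape(-1,3)*1000-O)).reshape(p.shape)
ok=np.isfinite(c).all(-1)
low=ok&(abs(c[...,2]-154)<5)&(c[...,0]>-100)&(c[...,1]<20); q=c[low]; print('low',len(q),np.percentile(q[:,:2],[1,99],axis=0).round(1),np.median(q[:,2]))
leg=ok&(c[...,2]>160)&(c[...,2]<200)&(c[...,0]>-90)&(c[...,0]<60)&(abs(c[...,1])<30); q=c[leg]; print('leg',len(q),np.percentile(q,[5,50,95],axis=0).round(1))
v,u=np.indices(d.shape)
g=im.max(2)<60
cs=ok&g&(c[...,2]>185)&(c[...,2]<205)&(c[...,0]>-225)&(c[...,0]<-60)&(c[...,1]>10)&(c[...,1]<100); q=c[cs]; r=cv2.minAreaRect(q[:,:2].astype(np.float32)); print('case',r,cv2.boxPoints(r).round(0).tolist())
fl=ok&(c[...,2]<96)&(c[...,2]>80)&(c[...,0]>-240)&(c[...,0]<-125)&(abs(c[...,1])<100); print('door z',[ (x,np.median(c[fl&(abs(c[...,0]-x)<10)][:,2]).round(1)) for x in (-230,-200,-170,-140)])
E
```

```text
low 5406 [[ -92.1 -104.3]
 [ -29.6    7.6]] 154.3661816405889
leg 351 [[-89.6   5.5 161.9]
 [-79.8   7.6 177.4]
 [-53.2   7.8 196.7]]
case ((-147.6141357421875, 57.74443054199219), (40.626346588134766, 127.34911346435547), 89.79398345947266) [[-211.0, 38.0], [-84.0, 37.0], [-84.0, 78.0], [-211.0, 78.0]]
door z [(-230, np.float64(90.9)), (-200, np.float64(90.9)), (-170, np.float64(90.9)), (-140, np.float64(90.9))]
```

Emit:
{"method": "step_arm", "body": {"slide": [[0, 0, -0.75], [0, 0, -0.75], [0, 0, -0.75], [0, 0, -0.75], [0, 0, -0.7], [0, 0, -0.15], [0.2, -0.021, 0], [0.3, -0.032, 0], [0.35, -0.037, 0], [0.35, -0.037, 0], [0.35, -0.037, 0], [0.35, -0.037, 0]], "delta_rot": [[0, 0, 0], [0, 0, 0], [0, 0, 0], [0, 0, 0], [0, 0, 0], [0, 0, 0], [0, 0, 0], [0, 0, 0], [0, 0, 0], [0, 0, 0], [0, 0, 0], [0, 0, 0]], "fingers": [0.81, 0.81, 0.81, 0.81, 0.81, 0.81, 0.81, 0.81, 0.81, 0.81, 0.81, 0.81]}}

```text
t: 20.5
tcp_pos: [0.6118, 0.1198, 0.1118]
tcp_rot: [0.201, -0.638, 0.709, -0.223]
contact_force: [-1.5, -0.7, 1.1]
opening: 0.0165
```

```bash
python3 - <<'E'
from h import *
s=st()
grab('side','side10');grab('wrist','wrist10')
a=cv2.imread('pics/side10.png')[60:250,170:370]; b=cv2.imread('pics/wrist10.png')
cv2.imwrite('pics/c10.png',np.hstack([cv2.resize(a,(400,380)),cv2.resize(b,(400,380))]))
E
```

```text
t 20.5 tcp [0.6118 0.1198 0.1118] C [-176.4   54.3  111.8] jaw yaw -95.97 z [ 0.57  -0.059 -0.819] F [-1.5 -0.7  1.1] op 0.0165 j [ 0.05  0.16  2.04 -0.26  0.34  1.94]
```

View pics/c10.png

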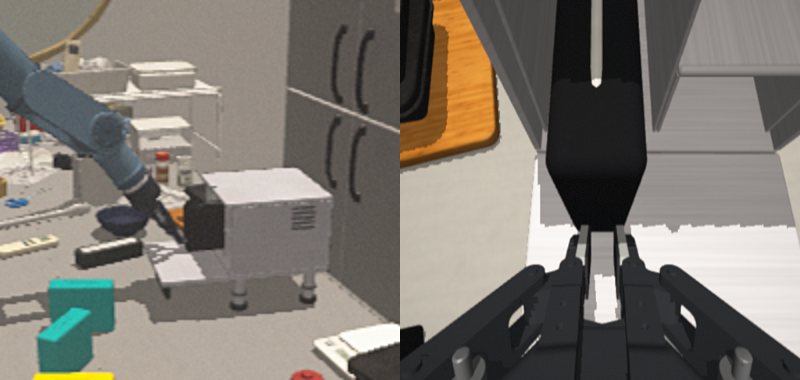

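Emit:
{"method": "step_arm", "body": {"slide": [[0.35, -0.037, 0], [0.35, -0.037, 0], [0.35, -0.037, 0], [0.35, -0.037, 0], [0.35, -0.037, 0]], "delta_rot": [[0, 0, 0], [0, 0, 0], [0, 0, 0], [0, 0, 0], [0, 0, 0]], "fingers": [0.81, 0.81, 0.81, 0.81, 0.81]}}

```text
t: 21.1
tcp_pos: [0.664, 0.1142, 0.1112]
tcp_rot: [0.201, -0.638, 0.709, -0.223]
contact_force: [-1.3, -0.6, -0.5]
opening: 0.0159
```

```bash
python3 - <<'E'
from h import *
s=st()
grab('side','side11');grab('wrist','wrist11')
a=cv2.imread('pics/side11.png')[60:250,170:370]; b=cv2.imread('pics/wrist11.png')
cv2.imwrite('pics/c11.png',np.hstack([cv2.resize(a,(400,380)),cv2.resize(b,(400,380))]))
E
```

```text
t 21.1 tcp [0.664  0.1142 0.1112] C [-123.9   54.2  111.2] jaw yaw -95.98 z [ 0.57  -0.059 -0.82 ] F [-1.3 -0.6 -0.5] op 0.0159 j [ 0.03  0.26  1.92 -0.22  0.36  1.89]
```

View pics/c11.png

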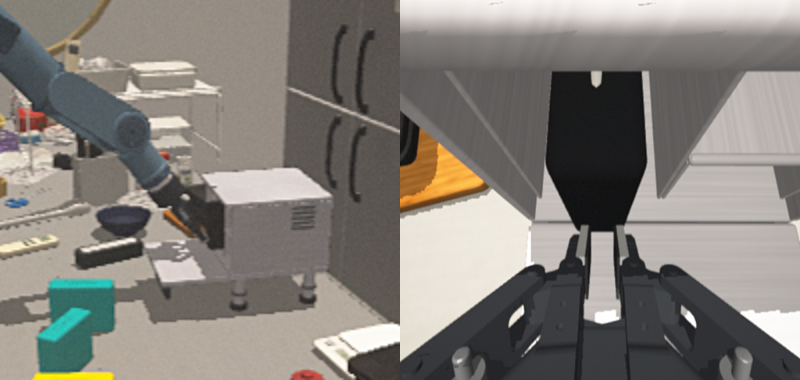

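Emit:
{"method": "step_arm", "body": {"slide": [[0.3, -0.032, 0], [0.3, -0.032, 0], [0.18, -0.019, 0], [0, 0, 0]], "delta_rot": [[0, 0, 0], [0, 0, 0], [0, 0, 0], [0, 0, 0]], "fingers": [0.81, 0.81, 0.81, 0.81]}}

```text
t: 21.6
tcp_pos: [0.6875, 0.1117, 0.1117]
tcp_rot: [0.201, -0.638, 0.709, -0.223]
contact_force: [0.7, 0.4, 0.1]
opening: 0.0165
```

```bash
python3 - <<'E'
from h import *
s=st()
grab('wrist','wrist12')
im,d,K,T=load('wrist12'); p=cloud(d,K,T); c=C.inv().apply((p.reshape(-1,3)*1000-O)).reshape(p.shape)
for u,v in [(245,180),(245,200),(265,190),(258,215)]: print((u,v),c[v,u].round(0),im[v,u])
E
```

```text
t 21.6 tcp [0.6875 0.1117 0.1117] C [-100.3   54.2  111.7] jaw yaw -95.98 z [ 0.571 -0.059 -0.819] F [0.7 0.4 0.1] op 0.0165 j [ 0.03  0.3   1.86 -0.2   0.38  1.87]
(245, 180) [nan nan nan] [188 183 180]
(245, 200) [nan nan nan] [180 175 170]
(265, 190) [nan nan nan] [191 184 181]
(258, 215) [nan nan nan] [161 155 152]
```

View pics/wrist12.png

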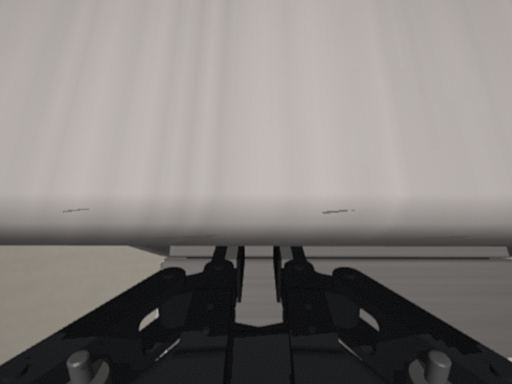

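Emit:
{"method": "step_arm", "body": {"slide": [[-0.5, 0.053, 0], [-0.9, 0.095, 0], [-0.9, 0.095, 0.3], [-0.9, 0.095, 0.6], [-0.9, 0.095, 0.6]], "delta_rot": [[0, 0, 0], [0, 0, 0], [0, 0, 0], [0, 0, 0], [0, 0, 0]], "fingers": [0.81, 0.81, 0.81, 0.81, 0.81]}}

```text
t: 22.15
tcp_pos: [0.5618, 0.1249, 0.1561]
tcp_rot: [0.201, -0.639, 0.709, -0.223]
contact_force: [-0.6, -0.4, 0.6]
opening: 0.0162
```

```bash
python3 - <<'E'
from h import *
s=st()
grab('wrist','wrist13')
im,d,K,T=load('wrist13'); p=cloud(d,K,T); c=C.inv().apply((p.reshape(-1,3)*1000-O)).reshape(p.shape)
g=(im.max(2)<60)&np.isfinite(c).all(-1)&(c[...,0]>-120)&(c[...,0]<-60)&(c[...,2]>100)&(c[...,1]>10)&(c[...,1]<105)
q=c[g]; print(len(q),np.percentile(q,[2,25,50,75,98],axis=0).round(1))
print(np.polyfit(q[:,1],q[:,0],1))
E
```

```text
t 22.15 tcp [0.5618 0.1249 0.1561] C [-226.6   54.1  156.1] jaw yaw -95.97 z [ 0.569 -0.059 -0.82 ] F [-0.6 -0.4  0.6] op 0.0162 j [ 0.07 -0.03  2.13 -0.23  0.45  1.92]
5791 [[-91.8  38.2 104. ]
 [-91.   47.6 139.4]
 [-90.6  57.5 165.2]
 [-89.9  67.3 183.8]
 [-86.7  76.7 194.5]]
[-3.64937402e-03 -9.00076087e+01]
```

View pics/wrist13.png

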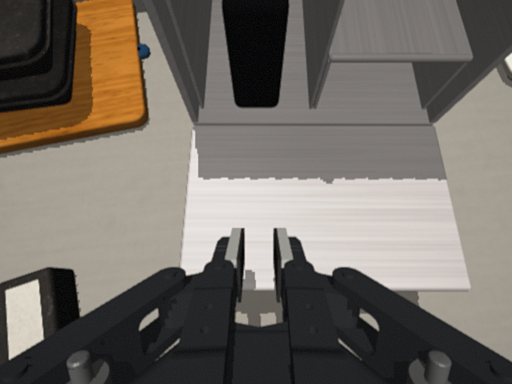

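Emit:
{"method": "step_arm", "body": {"slide": [[-0.42, 0.4, 0.3], [-0.42, 0.8, 0.3], [-0.42, 0.9, 0.1], [-0.42, 0.9, 0], [-0.42, 0.9, 0], [-0.42, 0.9, 0], [-0.42, 0.9, 0], [-0.4, 0.84, 0], [0, 0, 0]], "delta_rot": [[0.0041, 0.0388, 0], [0.0041, 0.0388, 0], [0.0041, 0.0388, 0], [0.0041, 0.0388, 0], [0.004, 0.038, 0], [0, 0, 0.0377], [0, 0, 0.0377], [0, 0, 0.0377], [0, 0, 0]], "fingers": [0.5, 0, 0, 0, 0, 0, 0, 0, 0]}}

```text
t: 23.1
tcp_pos: [0.4615, 0.3236, 0.1772]
tcp_rot: [-0.0, 0.792, -0.611, -0.001]
contact_force: [-0.3, 0.7, -0.3]
opening: 0.0852
```

```bash
python3 - <<'E'
from h import *
s=st()
grab('wrist','wrist14')
im,d,K,T=load('wrist14'); p=cloud(d,K,T)
m=np.isfinite(p).all(-1)&(p[...,2]>.03)&(p[...,2]<.046)&(p[...,0]>.38)&(p[...,0]<.6)&(p[...,1]>.26)&(p[...,1]<.4)
m=m.astype(np.uint8);n,l,st_,_=cv2.connectedComponentsWithStats(m); i=1+st_[1:,4].argmax(); q=p[l==i]*1000
r=cv2.minAreaRect(q[:,:2].astype(np.float32)); print(r,cv2.boxPoints(r).round(0).tolist())
g=(p[...,2]>.033)&(p[...,2]<.046)
E
```

```text
t 23.1 tcp [0.4615 0.3236 0.1772] C [-347.3  241.1  177.2] jaw yaw -75.29 z [-0.001  0.002 -1.   ] F [-0.3  0.7 -0.3] op 0.0852 j [0.4  0.21 1.69 0.   1.24 1.71]
((491.287841796875, 332.88409423828125), (169.5589141845703, 51.32501983642578), 13.16370677947998) [[403.0, 339.0], [415.0, 289.0], [580.0, 327.0], [568.0, 377.0]]
```

View pics/wrist14.png

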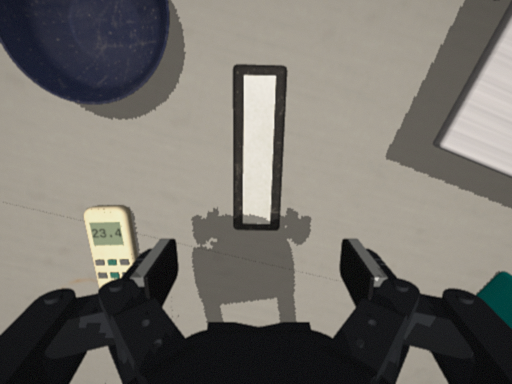

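Emit:
{"method": "step_arm", "body": {"slide": [[0.05, 0, -0.8], [0, 0, -0.8], [0, 0, -0.8], [0, 0, -0.8], [0, 0, -0.8], [0, 0, -0.8], [0, 0, -0.5], [0, 0, -0.25], [0, 0, 0], [0, 0, 0], [0, 0, 0], [0, 0, 0], [0, 0, 0], [0, 0, 0], [0, 0, 0]], "delta_rot": [[0, 0, -0.004], [0, 0, -0.004], [0, 0, 0], [0, 0, 0], [0, 0, 0], [0, 0, 0], [0, 0, 0], [0, 0, 0], [0, 0, 0], [0, 0, 0], [0, 0, 0], [0, 0, 0], [0, 0, 0], [0, 0, 0], [0, 0, 0]], "fingers": [0, 0, 0, 0, 0, 0, 0, 0, 0, 0, 1, 1, 1, 1, 1]}}

```text
t: 24.65
tcp_pos: [0.4658, 0.3218, 0.0123]
tcp_rot: [-0.001, 0.782, -0.623, 0.0]
contact_force: [-0.9, 0.6, 6.6]
opening: 0.0512
```

```bash
python3 - <<'E'
from h import *
s=st()
print((toW([-265,-54,0])-s['tcp_pos'])/.03)
E
```

```text
t 24.65 tcp [0.4658 0.3218 0.0123] C [-342.9  239.8   12.3] jaw yaw -77.07 z [ 0.002  0.002 -1.   ] F [-0.9  0.6  6.6] op 0.0512 j [0.39 0.45 1.76 0.   0.93 1.74]
[  1.55094536 -10.0127735   -0.40943056]
```

Emit:
{"method": "step_arm", "body": {"slide": [[0, 0, 0.5], [0, 0, 0.9], [0, 0, 0.9], [0, 0, 0.9], [0.14, -0.91, 0.9], [0.14, -0.91, 0.4], [0.14, -0.91, 0], [0.14, -0.91, 0], [0.14, -0.91, 0], [0.14, -0.91, 0], [0.14, -0.91, 0], [0.14, -0.91, 0], [0.14, -0.91, 0], [0.14, -0.91, 0], [0.15, -0.91, 0], [0, 0, 0]], "delta_rot": [[0, 0, 0], [0, 0, 0], [0, 0, 0], [0, 0, 0], [0, 0, -0.0105], [0, 0, -0.0105], [0, 0, -0.0105], [0, 0, -0.0105], [0, 0, -0.0105], [0, 0, -0.0105], [0, 0, -0.0105], [0, 0, -0.0105], [0, 0, -0.0105], [0, 0, -0.0105], [0, 0, 0], [0, 0, 0]], "fingers": [1, 1, 1, 1, 1, 1, 1, 1, 1, 1, 1, 1, 1, 1, 1, 1]}}

```text
t: 26.25
tcp_pos: [0.5116, 0.0178, 0.1465]
tcp_rot: [-0.0, -0.668, 0.744, -0.0]
contact_force: [0.2, 1.1, -2.6]
opening: 0.0515
```

```bash
python3 - <<'E'
from h import *
s=st()
print((toW([-265,-54,0])-s['tcp_pos'])/.03)
grab('side','side15');grab('wrist','wrist15')
im,d,K,T=load('wrist15'); p=cloud(d,K,T); c=C.inv().apply((p.reshape(-1,3)*1000-O)).reshape(p.shape)
zt=s['tcp_pos'][2]*1000+28
m=(abs(c[...,2]-zt)<8)&(c[...,1]<0)&(c[...,1]>-100)&(c[...,0]<-120)&(c[...,0]>-340)&(im.max(2)>0)
v,u=np.indices(m.shape); m&=(v<215)
q=c[m]; r=cv2.minAreaRect(q[:,:2].astype(np.float32)); print(r,cv2.boxPoints(r).round(0).tolist(),np.median(q[:,2]))
a=cv2.imread('pics/side15.png')[60:250,170:370]; b=cv2.imread('pics/wrist15.png')
cv2.imwrite('pics/c15.png',np.hstack([cv2.resize(a,(400,380)),cv2.resize(b,(400,380))]))
E
```

```text
t 26.25 tcp [0.5116 0.0178 0.1465] C [-265.3  -57.7  146.5] jaw yaw -96.16 z [ 0. -0. -1.] F [ 0.2  1.1 -2.6] op 0.0515 j [-0.2   0.14  1.84 -0.    1.16  1.48]
[ 0.02419381  0.12171117 -4.88349721]
((-195.44586181640625, -53.81426239013672), (84.46365356445312, 52.191627502441406), 0.9713001847267151) [[-238.0, -28.0], [-237.0, -81.0], [-153.0, -79.0], [-154.0, -27.0]] 174.54282777895466
```

View pics/c15.png

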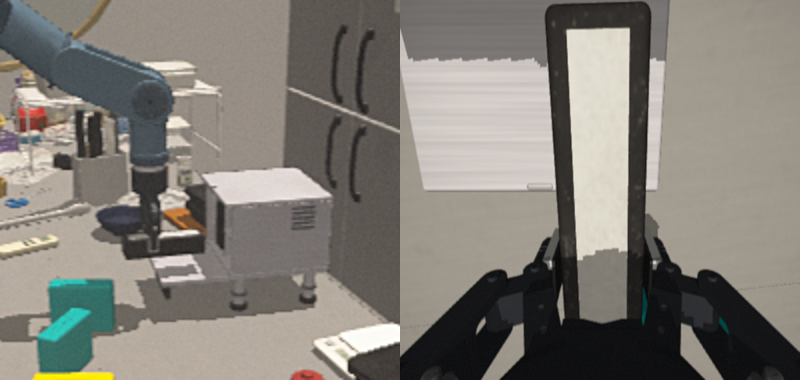

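Emit:
{"method": "step_arm", "body": {"slide": [[0, 0.06, -0.4], [0, 0.06, -0.5], [0.2, -0.02, -0.4], [0.5, -0.053, 0], [0.6, -0.064, 0], [0.6, -0.064, 0], [0.6, -0.064, 0], [0.48, -0.05, 0], [0, 0, -0.06], [0, 0, -0.03], [0, 0, 0]], "delta_rot": [[0, 0, 0], [0, 0, 0], [0, 0, 0], [0, 0, 0], [0, 0, 0], [0, 0, 0], [0, 0, 0], [0, 0, 0], [0, 0, 0], [0, 0, 0], [0, 0, 0]], "fingers": [1, 1, 1, 1, 1, 1, 1, 1, 1, 1, 1]}}

```text
t: 27.45
tcp_pos: [0.5995, 0.0158, 0.1034]
tcp_rot: [-0.0, -0.67, 0.743, 0.001]
contact_force: [-0.7, 0.4, -2.6]
opening: 0.0508
```

```bash
python3 - <<'E'
from h import *
s=st()
grab('wrist','wrist16')
E
```

```text
t 27.45 tcp [0.5995 0.0158 0.1034] C [-177.7  -50.4  103.4] jaw yaw -95.93 z [-0.002  0.001 -1.   ] F [-0.7  0.4 -2.6] op 0.0508 j [-0.17  0.38  1.64  0.    1.13  1.5 ]
```

View pics/wrist16.png

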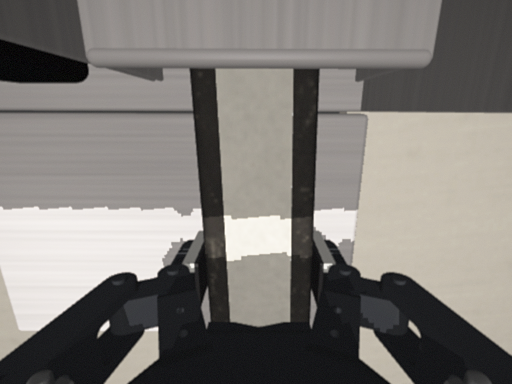

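Emit:
{"method": "step_arm", "body": {"slide": [[0, 0, -0.03], [0, 0, -0.03], [0, 0, 0], [0, 0, 0], [0, 0, 0], [0, 0, 0.6], [0, 0, 0.9], [0, 0, 0.8], [-0.5, 0.053, 0], [-0.5, 0.053, 0], [-0.6, 0.06, 0], [-0.6, 0.06, 0], [-0.4, 0.045, 0], [0, 0, 0]], "delta_rot": [[0, 0, 0], [0, 0, 0], [0, 0, 0], [0, 0, 0], [0, 0, 0], [0, 0, 0], [0, 0, 0], [0, 0, 0], [-0.0041, -0.0387, 0], [-0.0041, -0.0387, 0], [-0.0041, -0.0387, 0], [-0.0041, -0.0387, 0], [-0.0041, -0.0387, 0], [0, 0, 0]], "fingers": [1, 1, 0.25, 0.25, 0.25, 0.25, 0.25, 0.25, 0.78, 0.78, 0.78, 0.78, 0.78, 0.78]}}

```text
t: 28.9
tcp_pos: [0.5153, 0.0249, 0.1654]
tcp_rot: [0.199, -0.639, 0.709, -0.22]
contact_force: [-0.6, 0.0, -0.3]
opening: 0.0188
```

```bash
python3 - <<'E'
from h import *
s=st()
grab('wrist','wrist17')
im,d,K,T=load('wrist17'); p=cloud(d,K,T); c=C.inv().apply((p.reshape(-1,3)*1000-O)).reshape(p.shape)
m=(abs(c[...,2]-130)<6)&(c[...,1]<0)&(c[...,1]>-100)&(c[...,0]<-95)&(c[...,0]>-260)
q=c[m]; r=cv2.minAreaRect(q[:,:2].astype(np.float32)); print(r,cv2.boxPoints(r).round(0).tolist(),np.median(q[:,2]))
E
```

```text
t 28.9 tcp [0.5153 0.0249 0.1654] C [-262.3  -50.2  165.4] jaw yaw -95.93 z [ 0.564 -0.057 -0.824] F [-0.6  0.  -0.3] op 0.0188 j [-0.23 -0.23  2.28  0.15  0.5   1.34]
((-164.71664428710938, -49.69123840332031), (140.33560180664062, 51.87551498413086), 1.2011842727661133) [[-235.0, -25.0], [-234.0, -77.0], [-94.0, -74.0], [-95.0, -22.0]] 131.19614243396094
```

View pics/wrist17.png

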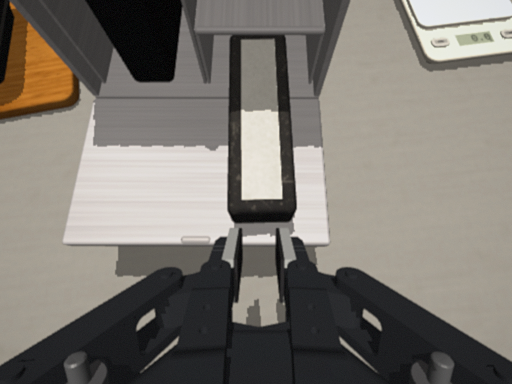

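Emit:
{"method": "step_arm", "body": {"slide": [[0, 0, -0.7], [0, 0, -0.7], [0, 0, -0.38], [0.3, -0.032, 0], [0.35, -0.037, 0], [0.35, -0.037, 0], [0.35, -0.037, 0], [0.35, -0.037, 0], [0.35, -0.037, 0], [0.35, -0.037, 0], [0.35, -0.037, 0], [0.35, -0.037, 0]], "delta_rot": [[0, 0, 0], [0, 0, 0], [0, 0, 0], [0, 0, 0], [0, 0, 0], [0, 0, 0], [0, 0, 0], [0, 0, 0], [0, 0, 0], [0, 0, 0], [0, 0, 0], [0, 0, 0]], "fingers": [0.78, 0.78, 0.78, 0.78, 0.78, 0.78, 0.78, 0.78, 0.78, 0.78, 0.78, 0.78]}}

```text
t: 30.15
tcp_pos: [0.6167, 0.0131, 0.1181]
tcp_rot: [0.201, -0.638, 0.708, -0.224]
contact_force: [-3.2, 0.1, 2.5]
opening: 0.0188
```

```bash
python3 - <<'E'
from h import *
s=st()
grab('wrist','wrist18')
E
```

```text
t 30.15 tcp [0.6167 0.0131 0.1181] C [-160.3  -51.3  118.1] jaw yaw -95.96 z [ 0.571 -0.06  -0.819] F [-3.2  0.1  2.5] op 0.0188 j [-0.2   0.12  2.08  0.16  0.34  1.34]
```

View pics/wrist18.png

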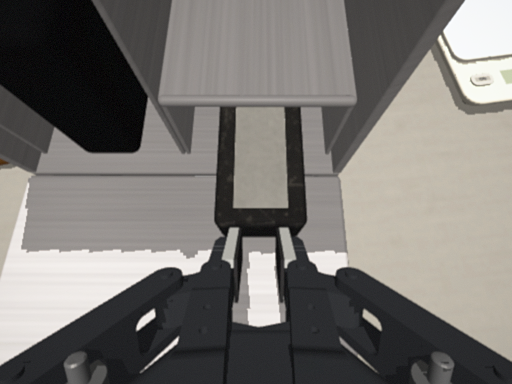

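Emit:
{"method": "step_arm", "body": {"slide": [[0.35, -0.037, -0.05], [0.35, -0.037, -0.05], [0.35, -0.037, -0.05], [0.35, -0.037, 0], [0.3, -0.032, 0], [0.25, -0.026, 0], [0.05, -0.005, 0], [0, 0, 0]], "delta_rot": [[0, 0, 0], [0, 0, 0], [0, 0, 0], [0, 0, 0], [0, 0, 0], [0, 0, 0], [0, 0, 0], [0, 0, 0]], "fingers": [0.78, 0.78, 0.78, 0.78, 0.78, 0.78, 0.78, 0.78]}}

```text
t: 31.0
tcp_pos: [0.6761, 0.0067, 0.1135]
tcp_rot: [0.201, -0.638, 0.708, -0.224]
contact_force: [-0.3, 0.1, 0.4]
opening: 0.0189
```

```bash
python3 - <<'E'
from h import *
s=st()
E
```

```text
t 31.0 tcp [0.6761 0.0067 0.1135] C [-100.6  -51.3  113.5] jaw yaw -95.97 z [ 0.571 -0.06  -0.819] F [-0.3  0.1  0.4] op 0.0189 j [-0.19  0.25  1.93  0.14  0.36  1.37]
```

Now retreat and look.

Emit:
{"method": "step_arm", "body": {"slide": [[-0.5, 0.053, 0], [-0.9, 0.095, 0], [-0.9, 0.095, 0.3], [-0.9, 0.095, 0.6], [-0.9, 0.095, 0.6], [-0.3, 0.4, 0.4], [0, 0.4, 0], [0, 0, 0]], "delta_rot": [[0, 0, 0], [0, 0, 0], [0, 0, 0], [0, 0, 0], [0, 0, 0], [0, 0, 0], [0, 0, 0], [0, 0, 0]], "fingers": [0.78, 0.78, 0.78, 0.78, 0.78, 0.78, 0.78, 0.78]}}

```text
t: 31.8
tcp_pos: [0.5437, 0.0447, 0.1715]
tcp_rot: [0.202, -0.639, 0.708, -0.224]
contact_force: [0.0, -0.7, 0.2]
opening: 0.0186
```

```bash
python3 - <<'E'
from h import *
s=st()
for n in ('wrist','side','top'): grab(n,n+'19')
im,d,K,T=load('wrist19'); p=cloud(d,K,T); c=C.inv().apply((p.reshape(-1,3)*1000-O)).reshape(p.shape)
for y0,y1,z0 in [(10,105,100),(-100,0,95)]:
    g=np.isfinite(c).all(-1)&(c[...,0]>-130)&(c[...,0]<-60)&(c[...,2]>z0)&(c[...,2]<200)&(c[...,1]>y0)&(c[...,1]<y1)&(im.max(2)<70)
    if y0<0: g&=c[...,2]<130
    q=c[g]; print(len(q),np.percentile(q,[2,25,50,75,98],axis=0).round(1).tolist(),np.polyfit(q[:,1],q[:,0],1))
fl=(c[...,0]>-255)&(c[...,0]<-125)&(abs(c[...,1])<100)&(abs(c[...,2]-90)<10)
print('door',[(x,np.median(c[fl&(abs(c[...,0]-x)<10)][:,2]).round(1)) for x in (-240,-200,-170,-140)])
a=cv2.imread('pics/top19.png')[60:240,90:380]; b=cv2.imread('pics/wrist19.png')
cv2.imwrite('pics/c19.png',np.hstack([cv2.resize(a,(400,250)),cv2.resize(b,(400,250))]))
E
```

```text
t 31.8 tcp [0.5437 0.0447 0.1715] C [-236.2  -27.5  171.5] jaw yaw -95.87 z [ 0.573 -0.059 -0.818] F [ 0.  -0.7  0.2] op 0.0186 j [-0.15 -0.16  2.21  0.06  0.48  1.47]
6530 [[-91.7, 36.4, 103.9], [-90.8, 40.3, 141.3], [-90.0, 51.7, 168.4], [-85.2, 63.6, 188.3], [-64.0, 74.9, 195.7]] [ -0.2517834  -73.28365116]
1895 [[-92.2, -99.5, 96.1], [-91.5, -69.9, 107.2], [-90.9, -54.5, 117.6], [-87.7, -38.9, 127.0], [-65.4, -25.6, 129.9]] [ -0.16806131 -97.29642967]
door [(-240, np.float64(91.0)), (-200, np.float64(90.9)), (-170, np.float64(90.9)), (-140, np.float64(90.9))]
```

View pics/c19.png

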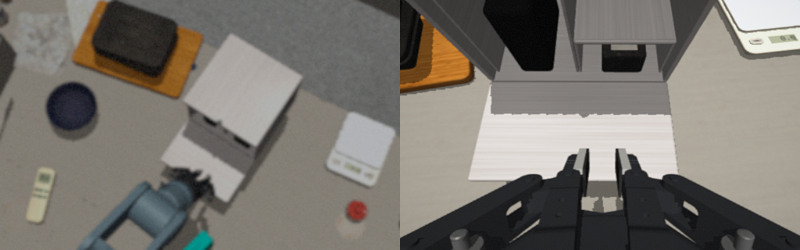

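View pics/side19.png

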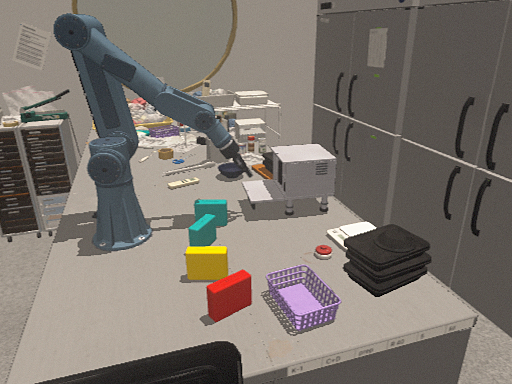

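Emit:
{"method": "step_arm", "body": {"slide": [[-0.5, 0, 0.7], [-0.5, 0, 0.8], [-0.3, 0, 0.8], [0, 0, 0.5], [0, 0, 0], [0, 0, 0]], "delta_rot": [[0, 0, 0], [0, 0, 0], [0, 0, 0], [0, 0, 0], [0, 0, 0], [0, 0, 0]], "fingers": [0.78, 0.78, 0.78, 0.78, 0.78, 0.78]}}

```text
t: 32.55
tcp_pos: [0.5046, 0.0435, 0.2537]
tcp_rot: [0.201, -0.638, 0.709, -0.223]
contact_force: [-0.3, 0.6, -0.8]
opening: 0.019
```

```bash
python3 - <<'E'
from h import *
s=st()
grab('top','top20')
a=load('top0')[0].astype(int); b=load('top20')[0].astype(int)
for n,(x0,y0,x1,y1) in dict(therm=(105,178,135,225),bowl=(120,115,165,160),timer=(335,200,362,225)).items():
    print(n,np.abs(a-b)[y0:y1,x0:x1].mean().round(2), (np.abs(a-b)[y0:y1,x0:x1].max(2)>50).sum())
E
```

```text
t 32.55 tcp [0.5046 0.0435 0.2537] C [-274.9  -32.9  253.7] jaw yaw -95.98 z [ 0.57  -0.06  -0.819] F [-0.3  0.6 -0.8] op 0.019 j [-0.18 -0.41  2.21  0.06  0.73  1.47]
therm 2.11 0
bowl 3.52 0
timer 2.41 0
```

```bash
python3 -c "
from cell import ctrl
print(ctrl.sign_off())"
```

```text
the job is handed in; nothing more can be done
None
```

I opened the cupboard by its handle, lowered the door until it rested level, put both cases away and handed the job in at about 32.6 s of the 72 s allowed. The sign-off gave no verdict.

- **Door:** I pulled it past the catch by the bar, then pressed it down slowly from the inside until it met its stop at about 14 N. It measured 91 mm high along its whole length, so it is level.
- **Tall case:** It stands upright and lengthwise under the high shelf on the left. Its near end is about 17 mm inside the front plane.
- **Flat case:** It lies lengthwise under the low shelf on the right. Its near end is also about 17 mm inside.
- **Bystanders:** Top views from before and after show no change at the thermometer, bowl or timer. I did not touch the red, yellow and turquoise look-alikes.

Two measurements disagreed:
- **Flat case position:** The top and wrist cameras differed by 5–6 mm before I gripped it. I used a point between the two, and the grip centred on the case.
- **Wrist camera depth:** It read about 3 mm off sideways inside the cupboard, so I judged the centring against the shelves in the same pictures.

In the last wrist picture my straightness fit across the near ends came out skewed. I put that down to stray shelf and case-top pixels. The view showed both cases straight, and an earlier fit of the tall case's near end agreed. I have no clean number for the flat case's final straightness.

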